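Gauge the register holes and sort the printing blocks

ROBOT

A 6-joint arm with a two-finger parallel gripper is mounted at the origin on the work surface. World frame = base frame: x ahead of the robot, y to its left, z up, the work surface at z = 0. Lengths are in m, angles in degrees, forces in N, time in s.
With the tool pointing down it reaches from about 0.35 to 0.875 m from the base axis. Payload 4.2 kg.
Tool frame: the origin (TCP) lies between the finger pads; the fingertips stand 14 mm ahead of it and the grasp point (between the pads) lies 5 mm behind it; x points along the fingers, y is the direction in which the jaws open and shut, and the axes are right-handed (so a half turn about x gives the same grasp; the last joint's range is limited). The gripper opens to 87 mm and grips with 3 to 60 N. Pads are 19 mm wide; open, the fingers measure 117 mm over their backs; the gripper's body (75 mm by 190 mm) begins 51 mm behind the grasp point.
Start: joints at [92.051, 22.042, 0.453, 0, -68.411, -14.817], TCP at [0.138, 0.61, 0.237] pointing down, gripper open.
Joint ranges: [-179.83, 179.83], [-69.29, 118.12], [-61.27, 80.66], [-181.25, 117.63], [-171.15, -9.14], [-177.46, 177.46]. Speed limits (degrees/s): [159.86, 159.86, 180, 180, 180, 180].

INTERFACE

Orientations are given as a 3x3 rotation matrix whose columns are the frame's x, y, z axes.
In Python, from station import r, imaging, job gives the robot as it stands. The module is installed in compiled form; this text tells all that it offers.
- The arm moves only by the tool apply_moves, never from a script. Its arguments are lists of equal length, an entry for each row: "xyz": the shift along the tool's x, y, z in m, a list of three; "twist": the turn about the tool's x in degrees; "claw": the opening, from 0 (shut) to 1 (fully open). A call has 1 to 12 rows; each row shifts and turns the pose as measured when the row begins, along the tool's axes as they then stand; what a row does not reach is not made up. A row lasts 1/10 s, in which the tool goes at most 50 mm and 8.59 degrees, less where a joint would pass 70% of its speed; a pose out of reach is approached as far as the arm can. A call is refused whole if a number of a shift passes 0.05 or a number of a turn 8.59, either way. A call with a gripper value outside its range is refused whole. The fingers move at their own pace and stop on an object; the grip force is fixed at half the most. Time passes only in rows, so rows that do not move let the fingers close. It gives the time, the measured TCP pose, the force and the opening at its end, in the units of the state.
- r.sense(): the state, without advancing time (a new reading comes with each control period).
- imaging.capture(name): name is "scene" or "top"; returns a dict with "pixels" (420x560x3 uint8, red, green, blue), "mtx" (3x3 intrinsics, pixels), "view" (4x4, takes a point from world to camera coordinates). Camera axes: x right, y down, z forward; pixel columns grow to the right and rows downward; lengths in m; the calibration is good to about 2 mm. A picture is of the moment at which its call begins. There is no depth.
- job.finish_job(): hands the job in, once; it reports no verdict.
Trained networks look in a picture, given as the dict that the camera call returned (one of the last four; its "shot" number tells which), for a name from the list of things; names that differ only in an ending like _2 or _b are one class to them, and where a whole thing is asked for, a point or a joint stands for the part that bears it (a point fixed in the world has none). Each returns a list of dicts, best first, with "p" (0 to 1); they miss things now and then, are a little off and sometimes report something else, mostly with a low value. They report only what shows in the picture. A call takes as long as a camera call. They do not tell look-alikes from the thing itself.
- imaging.regions_of(query, picture): "mask" (420x560 bool, what is visible of it) and "centre" ([column, row] in pixels, amid what is visible of it).
The state is a dict: "time_s": time; "joints": joint angles; "joint_velocities": joint speeds; "effort": joint torques, N m; "tcp_pos": TCP position; "ee_rot": TCP orientation; "wrist_force": force on the tool from outside, world axes, zero at the start; "moment": the same for the moment, N m; "gripper_width": opening from 0.0 (shut) to 1.0 (fully open).
Only numpy, scipy, OpenCV 4.12 (cv2) and the standard library are available. Lean on these libraries where they do the work, as an engineer would, in place of code of your own. Each camera call takes 0.05 s, during which the arm holds its last target.

TASK

Take the plug gauge from its stand and try it gently in the register holes of the three small cherry printing blocks: in only one does it go fully home, down to its collar. Leave the gauge standing home in that block, where the block lies, and lay the two blocks that stop the gauge part way flat on the floor of the rework tray. Work with a light hand, never bearing down on a block with more than 30 N, and leave the other things on the bench alone.

Things in the scene. Friction and masses are not known exactly. Their poses are not given: they have to be found in the camera images.
- gauge_mid (a point): steel plug gauge, 0.11 kg, upright, pin down in its stand: the middle of its dark knurled round handle (18 mm wide, 54 mm long), on the axis (z, up). Below the handle a collar (26 mm wide, 6 mm thick) and a bright pin (14 mm wide, 26 mm long, polished, foot chamfered). Handle ends 27 mm above and below this point, collar's underside 33 mm below, pin's foot 59 mm below
- gauge_collar (a point): centre of the underside of the gauge's collar, where the pin begins (the foot of the pin is 26 mm below); z up along the gauge
- stand_hole (a point): centre of the mouth of the hole in which the gauge stands, on top of the gauge stand: a fixed pale wooden block 75 x 110 x 40 mm (40 mm high); the hole is 32 mm deep and has 1.5 mm play; two smaller empty holes 35 mm either side along its y
- block_a_mid (a point): centre, half-way up, of a cherry printing block, 90 x 56 x 32 mm (x along its length, y across, z up), lying flat with its carved face up; 0.19 kg. The three blocks look alike and their names say nothing of their holes: which of them takes the gauge changes from run to run
- block_b_mid (a point): centre, half-way up, of a cherry printing block, 90 x 56 x 32 mm (x along its length, y across, z up), lying flat with its carved face up; 0.19 kg. The three blocks look alike and their names say nothing of their holes: which of them takes the gauge changes from run to run
- block_c_mid (a point): centre, half-way up, of a cherry printing block, 90 x 56 x 32 mm (x along its length, y across, z up), lying flat with its carved face up; 0.19 kg. The three blocks look alike and their names say nothing of their holes: which of them takes the gauge changes from run to run
- block_a_hole (a point): centre of the mouth of block a's register hole, on its upper face, 24 mm from the block's centre towards +x; z up, x along the block. 15 mm wide with a 2 mm chamfer, for 14 mm down, in every block. Below that, one block is opened out and takes the pin's full 26 mm (collar on the face); the other two are still at pilot size (under 10 mm): the pin stops dead with the collar 12 mm above the face
- block_b_hole (a point): centre of the mouth of block b's register hole, on its upper face, 24 mm from the block's centre towards +x; z up, x along the block. 15 mm wide with a 2 mm chamfer, for 14 mm down, in every block. Below that, one block is opened out and takes the pin's full 26 mm (collar on the face); the other two are still at pilot size (under 10 mm): the pin stops dead with the collar 12 mm above the face
- block_c_hole (a point): centre of the mouth of block c's register hole, on its upper face, 24 mm from the block's centre towards +x; z up, x along the block. 15 mm wide with a 2 mm chamfer, for 14 mm down, in every block. Below that, one block is opened out and takes the pin's full 26 mm (collar on the face); the other two are still at pilot size (under 10 mm): the pin stops dead with the collar 12 mm above the face
- tray: rework tray: a fixed shallow plywood box, outside 250 (x) x 165 (y) x 22 mm high, walls and floor 5 mm thick; origin at the centre of its underside, x along its length. Empty; it takes two blocks end to end along its length (centres 58 mm either side of the middle)
- table: the bench top, on which the blocks lie; its surface is at height 0
- offcut_mid (a point): bystander: a cherry offcut without a hole, 34 x 26 x 18 mm, its centre
- chisel_mid (a point): bystander: a carving chisel lying down, 150 mm long, its middle
- jar_mid (a point): bystander: a lidded pigment jar, diameter 60 mm, 75 mm high, its centre
- baren_mid (a point): bystander: a round baren (rubbing pad), diameter 124 mm, 34 mm high over its handle, the centre of the disc
- mallet_mid (a point): bystander: a small wooden mallet lying down, the centre of its head (diameter 40 mm, 75 mm long); its handle reaches 180 mm along +y
- brush_mid (a point): bystander: a printing brush standing on its bristles, 90 x 40 x 40 mm, its centre
There are look-alikes about, which are no part of the job. Leave any turquoise look-alike of the part that bears block_b_mid alone. What is shaped like the part that bears stand_hole but purple is not meant.

How it is judged:
By the outcome, as a careful person would: the job done as asked, in the order asked, and still so for the second after the job is handed in, with the robot touching nothing.
It also fails if it takes over 72 s, if anything falls off the work surface, if the arm or the gripper's body presses on something with over 40 N, if the wrist force passes 120 N, or if a joint passes its speed limit or range.

## Working session

There is one attempt and no reset: what is moved stays moved. The work goes in short steps, Python scripts to look and compute and a tool call to move; the robot and the scene stay as the last step left them, time stands still between calls to the robot, and variables do not carry over. Pictures are saved under pics/ and viewed, and the job is handed in when it is done.

Besides the shell and the picture viewer there is one more tool, called after ">>>" as name([rows], argument=value, ...), one row to a line, values as JSON. apply_moves: Moves the arm, as the interface text tells. Its arguments: {"type":"object","properties":{"xyz":{"type":"array","items":{"type":"array","items":{"type":"number"}}},"twist":{"type":"array","items":{"type":"number"}},"claw":{"type":"array","items":{"type":"number"}}},"required":["xyz","twist","claw"]}

```bash
mkdir -p pics
python3 - <<'E'
from station import r, imaging, job
import cv2,pickle,numpy as np
s=r.sense();print(s)
d={}
for n in("scene","top"):
    p=imaging.capture(n);d[n]=p
    print(n,p["mtx"].round(1).tolist(),p["view"].round(4).tolist(),p["shot"])
    cv2.imwrite(f"pics/{n}0.png",p["pixels"][:,:,::-1])
pickle.dump(d,open("p0.pkl","wb"))
E
```

```text
{'time_s': 0.0, 'joints': array([ 9.20537340e+01,  2.20903085e+01,  3.78871645e-01, -2.86942289e-02,
       -6.84129697e+01, -1.48170946e+01]), 'joint_velocities': array([ 0.02116222, -0.03837431,  0.00527239,  0.07765093,  0.01265978,
       -0.00099785]), 'effort': array([ 2.83865293e-04, -3.90660560e+01,  1.87398165e+01,  4.21975493e+00,
        1.09003464e-02, -1.98396319e-04]), 'tcp_pos': array([0.13792827, 0.60898699, 0.23545893]), 'ee_rot': array([[-3.87571950e-04, -2.21104627e-01, -9.75250016e-01],
       [-2.18655248e-03, -9.75247570e-01,  2.21104942e-01],
       [-9.99997534e-01,  2.21812942e-03, -1.05478269e-04]]), 'wrist_force': array([ 1.18765645, -0.54837259, -0.12886441]), 'moment': array([ 0.01616657,  0.00872882, -0.01544223]), 'gripper_width': 1.0011036061169318}
scene [[392.7, 0.0, 277.7], [0.0, 392.7, 209.2], [0.0, 0.0, 1.0]] [[-0.1986, 0.98, -0.0102, 0.0708], [0.7163, 0.138, -0.684, -0.3622], [-0.6689, -0.1431, -0.7294, 1.2102], [0.0, 0.0, 0.0, 1.0]] 1
top [[511.1, 0.0, 279.5], [0.0, 511.1, 213.9], [0.0, 0.0, 1.0]] [[-0.0153, -0.9998, 0.0139, 0.0417], [-0.9905, 0.0133, -0.1368, 0.5657], [0.1366, -0.0159, -0.9905, 1.1942], [0.0, 0.0, 0.0, 1.0]] 2
```

View pics/scene0.png

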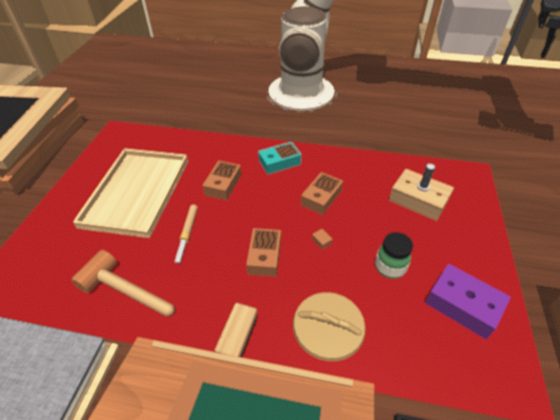

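View pics/top0.png

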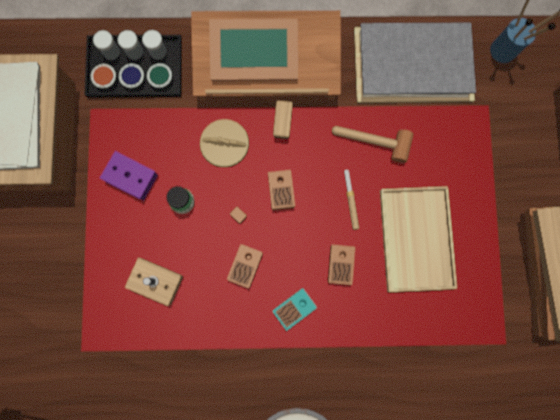

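The scene view shows three brown blocks at about (222,179), (322,191) and (264,250), and a turquoise look-alike at (279,156). The pale stand with the gauge is at (422,190), and a purple look-alike stand is at (467,299). In the top view the brown blocks are at (281,190), (245,267) and (342,266), turquoise at (295,309), the gauge at (152,282) and the tray at (418,240). I'll run the networks next and enlarge those areas.

```bash
cat > h.py <<'E'
import numpy as np,cv2
from scipy.optimize import least_squares
def proj(p,X):
    c=p["view"][:3,:3]@np.asarray(X,float)+p["view"][:3,3]; q=p["mtx"]@c; return q[:2]/q[2]
def ray(p,uv):
    R=p["view"][:3,:3];t=p["view"][:3,3]
    d=R.T@np.linalg.solve(p["mtx"],[uv[0],uv[1],1.]);return -R.T@t,d/np.linalg.norm(d)
def onz(p,uv,z):
    o,d=ray(p,uv);return o+d*(z-o[2])/d[2]
def tri(ps,uvs):
    A=np.zeros((3,3));b=np.zeros(3);L=[]
    for p,uv in zip(ps,uvs):
        o,d=ray(p,uv);M=np.eye(3)-np.outer(d,d);A+=M;b+=M@o;L.append((o,d))
    X=np.linalg.solve(A,b)
    return X,[np.linalg.norm((np.eye(3)-np.outer(d,d))@(X-o))*1000 for o,d in L]
def crop(p,c,w,f,name):
    u,v=map(int,c);h=w*3//4
    u0=max(0,u-w//2);v0=max(0,v-h//2)
    im=p["pixels"][v0:v0+h,u0:u0+w,::-1]
    cv2.imwrite(name,cv2.resize(im,None,fx=f,fy=f,interpolation=cv2.INTER_CUBIC));return u0,v0
E
python3 - <<'E'
from station import r, imaging, job
import pickle
from h import *
d=pickle.load(open("p0.pkl","rb"))
for q in("block_a_mid","block_a_hole","gauge_mid","gauge_collar","stand_hole","tray","offcut_mid","chisel_mid","jar_mid","baren_mid","mallet_mid","brush_mid"):
  for n in d:
    R=imaging.regions_of(q,d[n]);print(q,n,[(round(x["p"],2),np.round(x["centre"],1).tolist(),int(x["mask"].sum())) for x in R])
print(r.sense()["time_s"])
a=crop(d["top"],(285,245),150,5,"pics/c_top.png");print(a)
a=crop(d["scene"],(272,205),150,5,"pics/c_sc.png");print(a)
E
```

```text
block_a_mid scene [(0.57, [220.8, 181.2], 1010)]
block_a_mid top [(0.86, [338.2, 264.6], 962)]
block_a_hole scene [(0.82, [221.6, 185.0], 1096), (0.24, [392.5, 255.3], 1382)]
block_a_hole top [(0.95, [341.2, 267.3], 949)]
gauge_mid scene [(0.84, [425.7, 178.9], 274), (0.19, [393.4, 255.4], 1342)]
gauge_mid top [(0.67, [151.8, 281.9], 120), (0.61, [416.6, 241.9], 6904)]
gauge_collar scene [(0.69, [424.7, 175.8], 277)]
gauge_collar top []
stand_hole scene [(0.79, [464.6, 301.5], 3389), (0.63, [415.0, 197.3], 1735)]
stand_hole top [(0.96, [157.6, 281.3], 1462), (0.88, [130.2, 174.9], 1486)]
tray scene [(0.7, [132.3, 195.9], 6301)]
tray top [(0.6, [415.8, 241.2], 7058)]
offcut_mid scene [(0.71, [321.3, 241.5], 261), (0.42, [424.5, 174.8], 290)]
offcut_mid top [(0.71, [149.2, 283.5], 130), (0.48, [237.2, 214.6], 143)]
chisel_mid scene [(0.88, [187.2, 231.9], 387)]
chisel_mid top [(0.55, [352.6, 199.0], 341), (0.41, [282.4, 187.4], 869)]
jar_mid scene [(0.77, [392.7, 256.5], 1331), (0.29, [221.8, 180.8], 984)]
jar_mid top [(0.57, [180.3, 199.3], 625), (0.34, [151.4, 280.7], 131), (0.34, [387.7, 139.3], 1165)]
baren_mid scene [(0.73, [328.3, 323.5], 3833)]
baren_mid top [(0.73, [222.6, 142.0], 1830)]
mallet_mid scene [(0.84, [107.8, 283.3], 1858)]
mallet_mid top [(0.83, [388.3, 142.2], 1074)]
brush_mid scene [(0.81, [237.2, 328.1], 1393), (0.56, [421.2, 178.9], 259), (0.39, [219.4, 183.1], 1033)]
brush_mid top [(0.75, [281.2, 120.4], 548), (0.29, [417.3, 238.0], 6996)]
1.3
(210, 189)
(197, 149)
```

View pics/c_top.png

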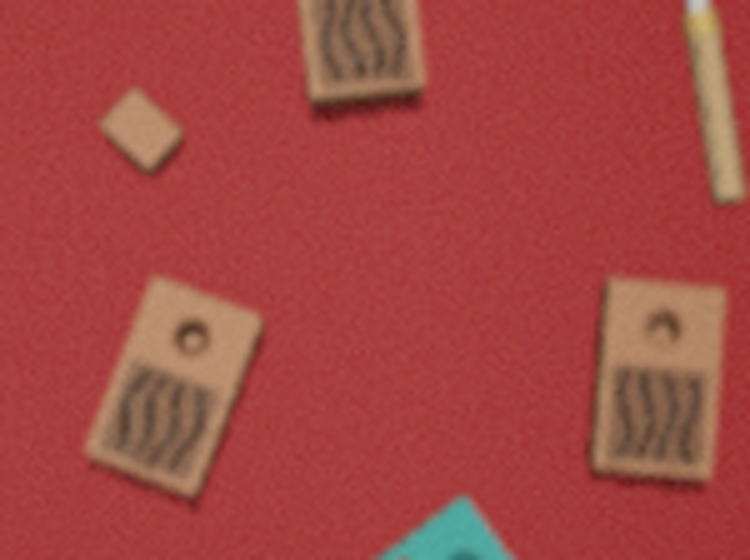

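View pics/c_sc.png

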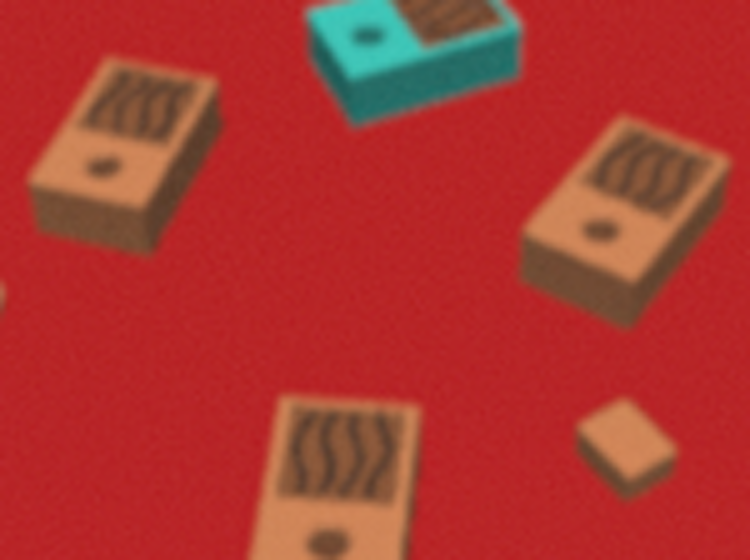

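In the enlarged crops, the three cherry-brown blocks have their holes at about (248,257), (342.5,254) and, from the full view, (281,180). The turquoise block at the lower edge is the excluded look-alike. Next I'll fit box models in both views to get block, stand and tray poses.

```bash
cat > fit.py <<'E'
from h import *
from scipy.optimize import minimize
def soft(p,thr=(0.36,0.56)):
    im=p["pixels"].astype(float); ratio=(im[...,1]+5)/(im[...,0]+10)
    return ratio
def hullmask(p,pose,dims,roi,ss=8,z0=0):
    x,y,yaw=pose[:3];L,W,H=dims;c,s=np.cos(yaw),np.sin(yaw)
    P=[proj(p,(x+c*a-s*b,y+s*a+c*b,z0+z)) for a in(-L/2,L/2) for b in(-W/2,W/2) for z in(0,H)]
    u0,v0,w,h=roi
    P=(np.array(P)-[u0,v0]+0.5)*ss-0.5
    hull=cv2.convexHull(P.astype(np.float32))
    m=np.zeros((h*ss,w*ss),np.uint8)
    cv2.fillConvexPoly(m,np.round(hull*16).astype(np.int32),255,shift=4)
    return cv2.GaussianBlur(cv2.resize(m,(w,h),interpolation=cv2.INTER_AREA).astype(np.float32)/255,(0,0),0.7)
def fit(ps,init,dims,pad=8,off=False):
    D=[]
    for p in ps:
        uv=np.array([proj(p,(init[0]+a,init[1]+b,z)) for a in(-1,1) for b in(-1,1) for z in(0,dims[2]) for a,b in[(a*dims[0]/2,b*dims[0]/2)]])
        u0,v0=np.floor(uv.min(0)-pad).astype(int);u1,v1=np.ceil(uv.max(0)+pad).astype(int)
        u0,v0=max(u0,0),max(v0,0);u1,v1=min(u1,560),min(v1,420)
        rt=soft(p)[v0:v1,u0:u1]
        m0=hullmask(p,init,dims,(u0,v0,u1-u0,v1-v0))
        bg=np.median(rt[m0<0.05]);fg=np.median(rt[m0>0.95])
        D.append(((u0,v0,u1-u0,v1-v0),np.clip((rt-bg)/(fg-bg),0,1),m0))
    def cost(v):
        c=0
        for i,(p,(roi,s,m0)) in enumerate(zip(ps,D)):
            m=hullmask(p,[v[0]/1000,v[1]/1000,v[2]/57.3],dims,roi)
            wgt=(cv2.dilate(m0,np.ones((13,13)))>0.02)
            c+=(((m-s)**2)*wgt).sum()
        return c
    x0=np.array([init[0]*1000,init[1]*1000,init[2]*57.3])
    sx=np.array([x0]+[x0+d for d in([8,0,0],[0,8,0],[0,0,8])])
    o=minimize(cost,x0,method="Nelder-Mead",options=dict(initial_simplex=sx,xatol=.02,fatol=.01))
    o=minimize(cost,o.x,method="Nelder-Mead",options=dict(xatol=.02,fatol=.01))
    return o.x,o.fun
E
python3 - <<'E'
import pickle
from fit import *
d=pickle.load(open("p0.pkl","rb"));T=d["top"];S=d["scene"]
B={"k1(245,267)":((245,267),(248.3,256.6)),"k2(342,266)":((342,266),(342.5,254)),"k3(281,190)":((281,190),(281,180))}
for k,(c,h) in B.items():
    X=onz(T,c,.032);H=onz(T,h,.032);yaw=np.arctan2(*(H-X)[1::-1])
    for nm,ps in(("both",[T,S]),("top",[T]),("scene",[S])):
        x,f=fit(ps,[X[0],X[1],yaw],(.09,.056,.032));
        hp=np.array([x[0]+24*np.cos(x[2]/57.3),x[1]+24*np.sin(x[2]/57.3)])
        print(k,nm,x.round(2),round(f,2),"hole",hp.round(1),proj(T,[*hp/1000,.032]).round(1),proj(S,[*hp/1000,.032]).round(1))
X=onz(T,(154,281),.04)
for nm,ps in(("both",[T,S]),("top",[T]),("scene",[S])):
    print("stand",nm,fit(ps,[X[0],X[1],np.radians(-20)],(.075,.110,.04)))
X=onz(T,(418,240),.01)
for nm,ps in(("both",[T,S]),("top",[T]),("scene",[S])):
    print("tray",nm,fit(ps,[X[0],X[1],np.radians(2)],(.25,.165,.022)))
E
```

```text
k1(245,267) both [444.21 119.28 -21.55] 16.16 hole [466.5 110.5] [248.  255.9] [317.  193.3]
k1(245,267) top [443.63 119.83 -21.43] 10.21 hole [466.  111.1] [247.8 256.2] [317.3 193.2]
k1(245,267) scene [444.98 118.68 -21.39] 1.96 hole [467.3 109.9] [248.2 255.6] [316.7 193.6]
k2(342,266) both [ 444.16 -114.26   -6.21] 14.04 hole [ 468.  -116.9] [342.7 253.9] [217.2 180.5]
k2(342,266) top [ 443.37 -114.2    -6.56] 8.09 hole [ 467.2 -116.9] [342.7 254.3] [217.3 180.3]
k2(342,266) scene [ 445.5  -114.2    -5.82] 1.86 hole [ 469.4 -116.6] [342.6 253.4] [217.2 180.9]
k3(281,190) both [630.54  28.42   5.75] 9.61 hole [654.4  30.8] [280.  178.6] [262.2 256.1]
k3(281,190) top [630.51  28.83   5.84] 6.09 hole [654.4  31.3] [279.9 178.6] [262.5 256.1]
k3(281,190) scene [630.58  28.22   5.8 ] 2.36 hole [654.5  30.6] [280.1 178.6] [262.1 256.1]
stand both (array([410.17834237, 336.13419282, -23.97060895]), np.float64(15.523499235154752))
stand top (array([410.08950097, 337.07545329, -23.68494551]), np.float64(5.0926841601675505))
stand scene (array([410.6510266 , 334.54464174, -22.62226163]), np.float64(3.5496272281960124))
tray both (array([ 505.20520182, -305.22488767,    1.78861155]), np.float64(75.28870153034512))
tray top (array([ 504.57017769, -305.30519666,    1.74417896]), np.float64(32.141790386152856))
tray scene (array([ 507.34247327, -304.88213717,    1.82414509]), np.float64(30.499056823615625))
```

Run:
```python
import pickle
from fit import *
d=pickle.load(open("p0.pkl","rb"));T=d["top"];S=d["scene"]
print(crop(T,(154,282),60,7,"pics/g_t.png"),crop(S,(424,188),80,7,"pics/g_s.png"))
a=cv2.imread("pics/g_t.png");b=cv2.imread("pics/g_s.png");h=max(a.shape[0],b.shape[0])
pad=lambda i:cv2.copyMakeBorder(i,0,h-i.shape[0],0,0,0)
cv2.imwrite("pics/g.png",np.hstack([pad(a),pad(b)])[:, :800] if 0 else cv2.resize(np.hstack([pad(a),pad(b)]),None,fx=.8,fy=.8))
for z in(.040,.046,.1):
  for p,n in((T,"T"),(S,"S")): print(z,n,proj(p,(.4102,.3361,z)).round(1))
for ab in((0,0),): pass
for ps in(((248.3,256.6),(317.0,195)),((342.5,254.2),(217.8,182.2))): print(tri([T,S],ps))
```

```text
(124, 260) (384, 158)
0.04 T [152.3 281.1]
0.04 S [423.3 186.6]
0.046 T [151.7 281.1]
0.046 S [424.  184.6]
0.1 T [146.  280.9]
0.1 S [430.8 165.6]
(array([0.46524944, 0.11036976, 0.02562729]), [np.float64(0.27612177678035826), np.float64(0.2761217767803704)])
(array([ 0.46758746, -0.11678557,  0.02649747]), [np.float64(0.3849719115846632), np.float64(0.3849719115846489)])
```

View pics/g.png

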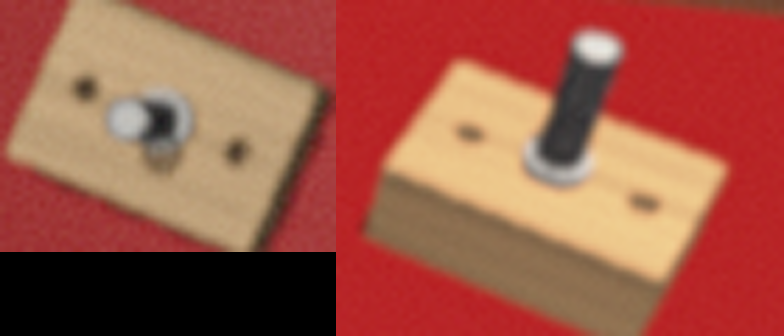

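```bash
cat > go.py <<'E'
import sys,numpy as np
from station import r
s=r.sense();R=s["ee_rot"];p=s["tcp_pos"]
print("t",round(s["time_s"],2),"p",(p*1000).round(1),"F",s["wrist_force"].round(1),"jaw ang",round(np.degrees(np.arctan2(R[1,1],R[0,1]))%180,2),"open",round(s["gripper_width"]*87,1),"tilt",(R[:2,0]*57.3).round(2),"j",s["joints"].round(0))
if len(sys.argv)>3:
    t=np.array(list(map(float,sys.argv[1:4])))/1000
    print("shift tool mm",(R.T@(t-p)*1000).round(1))
    if len(sys.argv)>4:
        a=float(sys.argv[4]);c=np.degrees(np.arctan2(R[1,1],R[0,1]));dw=(a-c+90)%180-90
        print("twist (about tool x)",round(-dw,2))
E
python3 go.py 410 336 200 77; python3 -c "
import pickle
from h import *
d=pickle.load(open('p0.pkl','rb'))
print(tri([d['top'],d['scene']],[(146.4,280.8),(430.1,166.1)]))"
```

```text
t 1.3 p [138.1 609.5 236.5] F [0.7 0.5 0.3] jaw ang 77.23 open 86.9 tilt [-0. -0.] j [ 92.  22.   0.  -0. -68. -15.]
shift tool mm [  36.5  206.7 -325.6]
twist (about tool x) 0.23
(array([0.41039968, 0.33530558, 0.0987389 ]), [np.float64(0.28668183471186487), np.float64(0.2866818347117446)])
```

>>> apply_moves([
  [0.004, 0.02, -0.032],
  [0.004, 0.023, -0.036],
  [0.004, 0.023, -0.036],
  [0.004, 0.023, -0.036],
  [0.004, 0.023, -0.036],
  [0.004, 0.023, -0.036],
  [0.004, 0.023, -0.036],
  [0.004, 0.023, -0.036],
], twist=[0, 0, 0, 0, 0, 0, 0, 0], claw=[1, 1, 1, 1, 1, 1, 1, 1])

```text
time_s: 2.1
tcp_pos: [0.3804, 0.3675, 0.2038]
ee_rot: [[0.002, -0.21, -0.978], [0.005, -0.978, 0.21], [-1.0, -0.006, -0.001]]
wrist_force: [0.3, 1.4, 0.5]
gripper_width: 0.999
```

```bash
python3 go.py 410.3 335.7 140 77
```

```text
t 2.1 p [380.4 367.5 203.8] F [0.3 1.4 0.5] jaw ang 77.87 open 86.9 tilt [0.13 0.3 ] j [ 62.  14. -16.  -0. -60.  16.]
shift tool mm [ 63.7  25.1 -35.8]
twist (about tool x) 0.87
```

>>> apply_moves([
  [0.02, 0.0125, -0.018],
  [0.02, 0.0125, -0.018],
  [0.02, 0, 0],
  [0, 0, 0],
], twist=[0, 0, 0, 0], claw=[1, 1, 1, 1])

```text
time_s: 2.5
tcp_pos: [0.4154, 0.3302, 0.1431]
ee_rot: [[0.004, -0.218, -0.976], [0.007, -0.976, 0.218], [-1.0, -0.008, -0.002]]
wrist_force: [-1.3, 0.3, -0.6]
gripper_width: 0.998
```

```bash
python3 go.py 410.3 335.7 75 77
python3 - <<'E'
from station import imaging
from h import *
import pickle
S=imaging.capture("scene");T=imaging.capture("top");pickle.dump(dict(scene=S,top=T),open("p1.pkl","wb"))
crop(S,(424,170),160,5,"pics/a1s.png");crop(T,(152,282),140,5,"pics/a1t.png")
E
```

```text
t 2.5 p [415.4 330.2 143.1] F [-1.3  0.3 -0.6] jaw ang 77.39 open 86.9 tilt [0.23 0.41] j [ 56.  18. -21.  -0. -51.  21.]
shift tool mm [68.1 -3.8  6.3]
twist (about tool x) 0.39
```

View pics/a1s.png

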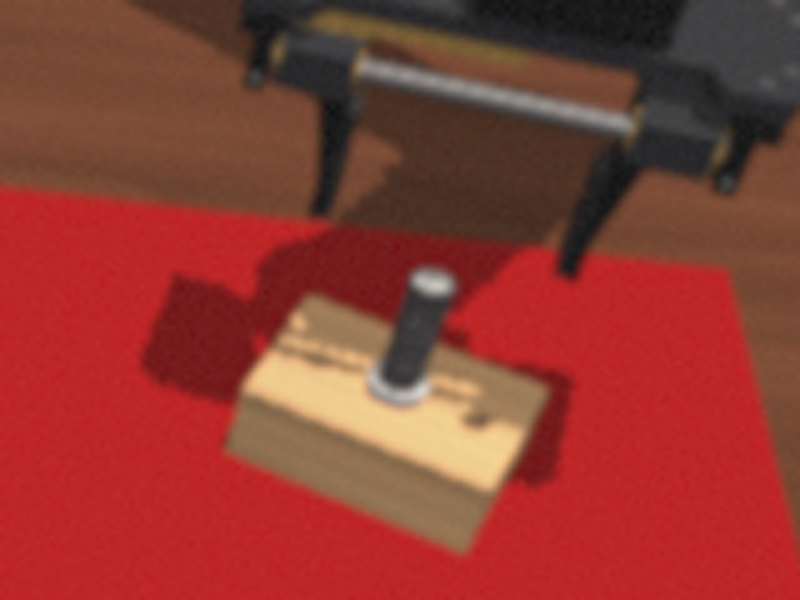

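View pics/a1t.png

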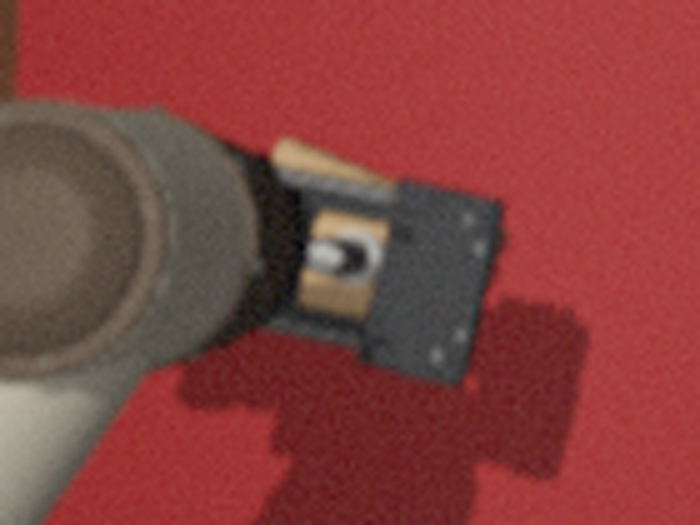

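The scene crop shows the gripper straddling the gauge above the stand, with fingertips at about (408,152.4) and (457.4,164.6). I'll use them to check the camera against the robot.

Run:
```python
from h import *
import pickle
d=pickle.load(open("p1.pkl","rb"));S=d["scene"]
R=np.array([[0.004,-0.218,-0.976],[0.007,-0.976,0.218],[-1,-.008,-.002]]);p=np.array([.4154,.3302,.1431])
for w in(.0435,.048,.0585):
    for s in(-1,1): print(w,s,proj(S,p+.014*R[:,0]+s*w*R[:,1]).round(1))
a=proj(S,p+.014*R[:,0]);print("mid",a,"seen",((408+457.4)/2,(152.4+164.6)/2))
for k in("x","y","z"): 
    dp=np.eye(3)["xyz".index(k)]*.001; print(k,(proj(S,p+.014*R[:,0]+dp)-a).round(2))
```

```text
0.0435 -1 [454.5 161.3]
0.0435 1 [410.1 150.7]
0.048 -1 [456.9 161.9]
0.048 1 [407.9 150.1]
0.0585 -1 [462.5 163.2]
0.0585 1 [402.7 148.9]
mid [431.94491915 155.88953794] seen (432.7, 158.5)
x [0.03 0.31]
y [0.51 0.06]
z [ 0.14 -0.39]
```

>>> apply_moves([
  [0, -0.003, 0.006],
  [0.022, 0, 0],
  [0.022, 0, 0],
  [0.015, 0, 0],
  [0, 0, 0],
], twist=[0, 0, 0, 0, 0], claw=[1, 1, 1, 1, 1])

```text
time_s: 3.1
tcp_pos: [0.4122, 0.3454, 0.0929]
ee_rot: [[0.018, -0.209, -0.978], [0.024, -0.977, 0.21], [-1.0, -0.028, -0.013]]
wrist_force: [-0.0, -0.3, -0.3]
gripper_width: 1.002
```

```bash
python3 go.py 410.3 335.2 75 77
python3 - <<'E'
from station import imaging
from h import *
import pickle
S=imaging.capture("scene");T=imaging.capture("top")
crop(S,(424,170),120,6,"pics/a2s.png");crop(T,(152,282),100,6,"pics/a2t.png")
E
```

```text
t 3.1 p [412.2 345.4  92.9] F [-0.  -0.3 -0.3] jaw ang 77.92 open 87.1 tilt [1.05 1.39] j [ 57.  22. -24.   0. -43.  20.]
shift tool mm [17.7 10.8 -0. ]
twist (about tool x) 0.92
```

View pics/a2s.png

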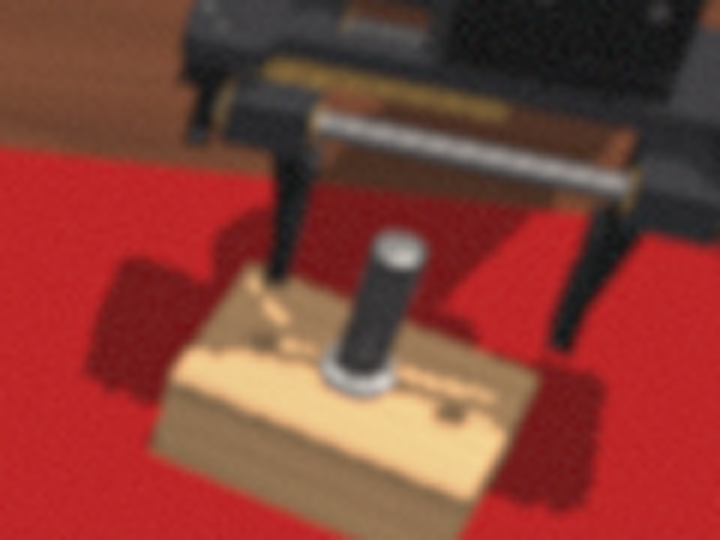

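View pics/a2t.png

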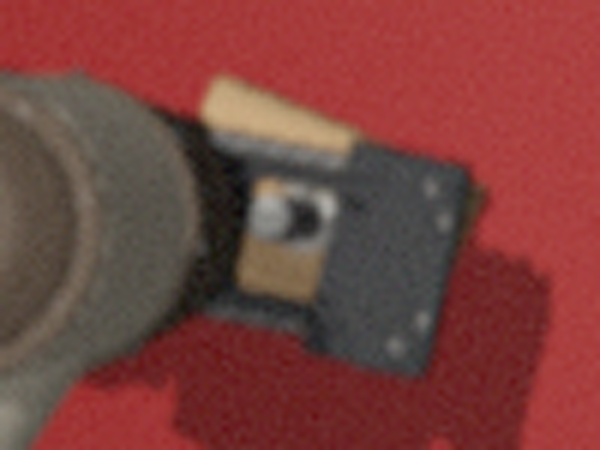

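The crops show the fingers astride the gauge, but off-centre along the jaw by about 10 mm, and a tool tilt of about 1.4° has built up. I'll test how the arm holds before closing.

>>> apply_moves([
  [0, 0, 0],
  [0, 0, 0],
], twist=[0, 0], claw=[1, 1])

```text
time_s: 3.4
tcp_pos: [0.4138, 0.3481, 0.0974]
ee_rot: [[0.024, -0.207, -0.978], [0.031, -0.978, 0.208], [-0.999, -0.035, -0.017]]
wrist_force: [-0.2, -0.6, 0.0]
gripper_width: 0.998
```

```bash
python3 go.py 410.3 335.2 75 77; python3 -c "
from station import r
s=r.sense();print(s['joint_velocities'].round(2),s['joints'].round(2))"
```

```text
t 3.4 p [413.8 348.1  97.4] F [-0.2 -0.6  0. ] jaw ang 78.03 open 86.8 tilt [1.36 1.78] j [ 57.  21. -24.   0. -43.  20.]
shift tool mm [21.9 14.1  1.1]
twist (about tool x) 1.03
[ 0.13 -0.81  0.66  0.1  -0.33 -0.1 ] [ 57.36  21.34 -23.55   0.27 -42.87  20.45]
```

>>> apply_moves([
  [0, 0, 0],
  [0, 0, 0],
  [0, 0, 0],
], twist=[0, 0, 0], claw=[1, 1, 1])

```text
time_s: 3.7
tcp_pos: [0.4144, 0.3489, 0.0993]
ee_rot: [[0.026, -0.207, -0.978], [0.034, -0.978, 0.208], [-0.999, -0.039, -0.018]]
wrist_force: [-0.4, 0.4, -0.4]
gripper_width: 0.999
```

```bash
python3 go.py 410.3 335.2 75 77; python3 -c "
from station import r
s=r.sense();print(s['joint_velocities'].round(2),s['joints'].round(2))"
```

```text
t 3.7 p [414.4 348.9  99.3] F [-0.4  0.4 -0.4] jaw ang 78.03 open 86.9 tilt [1.48 1.95] j [ 57.  21. -23.   0. -43.  20.]
shift tool mm [23.7 15.2  1.6]
twist (about tool x) 1.03
[-0.01 -0.32  0.18  0.03 -0.13 -0.01] [ 57.37  21.19 -23.46   0.29 -42.91  20.44]
```

>>> apply_moves([
  [0, 0.005, 0],
  [0, 0.005, 0],
  [0, 0.005, 0],
], twist=[0, 0, 0], claw=[1, 1, 1])

```text
time_s: 4.0
tcp_pos: [0.4112, 0.3334, 0.0987]
ee_rot: [[0.026, -0.207, -0.978], [0.034, -0.978, 0.208], [-0.999, -0.039, -0.018]]
wrist_force: [-0.7, -0.0, -0.2]
gripper_width: 0.999
```

```bash
cat >> go.py <<'E'
j=s["joints"];print("pitch err",round(j[1]-j[2]-j[4]-90,2),"jv",s["joint_velocities"].round(2),j.round(2),"tq",s["effort"].round(1))
E
python3 go.py 410.3 335.2 75 77
```

```text
t 4.0 p [411.2 333.4  98.7] F [-0.7 -0.  -0.2] jaw ang 78.04 open 86.9 tilt [1.49 1.96] j [ 57.  20. -25.   0. -42.  21.]
shift tool mm [23.7 -0.6  1.6]
twist (about tool x) 1.04
pitch err -2.45 jv [-2.38 -3.34 -6.07 -0.14  2.46  2.33] [ 56.71  20.22 -25.18   0.25 -42.15  21.13] tq [  0.2 -32.7  14.5   3.2   0.1  -0. ]
```

>>> apply_moves([
  [-0.005, 0, 0],
  [-0.005, 0, 0],
  [-0.005, 0, 0],
], twist=[0, 0, 0], claw=[1, 1, 1])

```text
time_s: 4.3
tcp_pos: [0.4102, 0.3312, 0.114]
ee_rot: [[0.025, -0.208, -0.978], [0.032, -0.977, 0.209], [-0.999, -0.037, -0.017]]
wrist_force: [0.1, 0.1, -0.9]
gripper_width: 0.998
```

```bash
python3 go.py 410.3 335.2 75 77
```

```text
t 4.3 p [410.2 331.2 114. ] F [ 0.1  0.1 -0.9] jaw ang 77.98 open 86.8 tilt [1.41 1.85] j [ 57.  19. -24.   0. -44.  21.]
shift tool mm [39.1 -2.5  1.4]
twist (about tool x) 0.98
pitch err -2.32 jv [-0.07 -4.36  3.42  0.24 -7.45 -0.03] [ 56.65  18.9  -24.4    0.23 -44.39  21.14] tq [ -0.  -32.   14.6   3.3   0.2   0. ]
```

>>> apply_moves([
  [0.005, 0, 0],
  [0.005, 0, 0],
  [0.005, 0, 0],
], twist=[0, 0, 0], claw=[1, 1, 1])

```text
time_s: 4.6
tcp_pos: [0.4115, 0.3331, 0.1001]
ee_rot: [[0.027, -0.208, -0.978], [0.036, -0.977, 0.209], [-0.999, -0.041, -0.019]]
wrist_force: [0.4, 0.2, 0.2]
gripper_width: 0.998
```

```bash
python3 go.py 410.3 335.2 75 77
```

```text
t 4.6 p [411.5 333.1 100.1] F [0.4 0.2 0.2] jaw ang 78.01 open 86.9 tilt [1.57 2.07] j [ 57.  20. -25.   0. -42.  21.]
shift tool mm [25.1 -0.8  2.1]
twist (about tool x) 1.01
pitch err -2.59 jv [ 0.    4.47 -3.15 -0.23  7.41  0.04] [ 56.66  20.05 -25.19   0.26 -42.17  21.14] tq [ -0.  -33.5  14.5   3.2   0.1   0. ]
```

>>> apply_moves([
  [-0.04, 0, 0],
  [-0.04, 0, 0],
  [-0.04, 0, 0],
], twist=[0, 0, 0], claw=[1, 1, 1])

```text
time_s: 4.9
tcp_pos: [0.4052, 0.3252, 0.2132]
ee_rot: [[0.013, -0.209, -0.978], [0.018, -0.978, 0.209], [-1.0, -0.02, -0.009]]
wrist_force: [0.2, 1.3, -0.5]
gripper_width: 1.004
```

```bash
python3 go.py 410.3 335.2 75 77
```

```text
t 4.9 p [405.2 325.2 213.2] F [ 0.2  1.3 -0.5] jaw ang 77.92 open 87.3 tilt [0.76 1.03] j [ 57.  12. -17.   0. -59.  21.]
shift tool mm [138.4  -8.   -1.6]
twist (about tool x) 0.92
pitch err -1.28 jv [ 2.000e-01 -2.321e+01  3.298e+01  4.300e-01 -5.689e+01 -2.000e-02] [ 56.7   12.29 -17.13   0.08 -59.31  21.17] tq [ -0.2 -28.2  16.3   3.8   0.7  -0. ]
```

>>> apply_moves([
  [0, 0, 0],
  [0, 0, 0],
], twist=[0, 0], claw=[1, 1])

```text
time_s: 5.1
tcp_pos: [0.407, 0.3276, 0.218]
ee_rot: [[0.02, -0.208, -0.978], [0.026, -0.978, 0.209], [-0.999, -0.03, -0.014]]
wrist_force: [-0.5, -0.3, -1.0]
gripper_width: 1.004
```

```bash
python3 go.py 410.3 335.2 75 77
```

```text
t 5.1 p [407.  327.6 218. ] F [-0.5 -0.3 -1. ] jaw ang 77.97 open 87.3 tilt [1.16 1.52] j [ 57.  12. -17.   0. -59.  21.]
shift tool mm [143.2  -3.8   0.4]
twist (about tool x) 0.97
pitch err -1.9 jv [ 0.03 -1.46  2.57  1.45  0.01  0.05] [ 56.72  12.02 -16.77   0.16 -59.3   21.17] tq [  0.  -30.4  18.8   4.2   0.2   0. ]
```

>>> apply_moves([
  [0, 0, 0],
  [0, 0, 0],
  [0, 0, 0],
  [0, 0, 0],
], twist=[0, 0, 0, 0], claw=[1, 1, 1, 1])

```text
time_s: 5.5
tcp_pos: [0.4059, 0.3263, 0.2136]
ee_rot: [[0.015, -0.209, -0.978], [0.02, -0.978, 0.209], [-1.0, -0.023, -0.011]]
wrist_force: [-0.4, 0.2, -0.2]
gripper_width: 0.999
```

```bash
python3 go.py 410.3 335.2 75 77
```

```text
t 5.5 p [405.9 326.3 213.6] F [-0.4  0.2 -0.2] jaw ang 77.95 open 86.9 tilt [0.88 1.16] j [ 57.  12. -17.   0. -59.  21.]
shift tool mm [138.8  -6.5  -0.9]
twist (about tool x) 0.95
pitch err -1.45 jv [-0.03  0.65 -0.51  0.01  0.1  -0.01] [ 56.72  12.3  -17.07   0.11 -59.18  21.17] tq [  0.  -29.3  17.7   3.9   0.1   0. ]
```

>>> apply_moves([
  [0, 0, 0],
  [0, 0, 0],
  [0, 0, 0],
  [0, 0, 0],
], twist=[0, 0, 0, 0], claw=[1, 1, 1, 1])

```text
time_s: 5.9
tcp_pos: [0.4056, 0.326, 0.2122]
ee_rot: [[0.014, -0.209, -0.978], [0.018, -0.978, 0.209], [-1.0, -0.02, -0.01]]
wrist_force: [0.1, -0.6, 0.3]
gripper_width: 0.999
```

```bash
python3 go.py 410.3 335.2 75 77
```

```text
t 5.9 p [405.6 326.  212.2] F [ 0.1 -0.6  0.3] jaw ang 77.95 open 86.9 tilt [0.79 1.03] j [ 57.  12. -17.   0. -59.  21.]
shift tool mm [137.4  -7.2  -1.3]
twist (about tool x) 0.95
pitch err -1.29 jv [ 0.    0.06  0.01 -0.03 -0.07 -0.11] [ 56.72  12.4  -17.13   0.11 -59.17  21.17] tq [  0.  -29.2  17.6   3.9   0.1   0. ]
```

>>> apply_moves([
  [0.01, -0.001, 0],
  [0.01, -0.001, 0],
  [0.01, -0.001, 0],
  [0.01, -0.001, 0],
  [0.01, -0.001, 0],
  [0.01, -0.001, 0],
  [0.005, 0, 0],
  [0.003, 0, 0],
], twist=[-8.5, -8.5, -8.5, -8.5, -8.5, -8.5, 0, 0], claw=[1, 1, 1, 1, 1, 1, 1, 1])

```text
time_s: 6.7
tcp_pos: [0.4068, 0.3344, 0.1439]
ee_rot: [[0.017, 0.638, -0.77], [0.022, -0.77, -0.637], [-1.0, -0.006, -0.027]]
wrist_force: [0.8, 0.2, 0.6]
gripper_width: 1.001
```

```bash
python3 go.py 410.3 335.2 75 129
```

```text
t 6.7 p [406.8 334.4 143.9] F [0.8 0.2 0.6] jaw ang 129.62 open 87.1 tilt [0.98 1.26] j [ 57.  17. -22.   0. -49.  72.]
shift tool mm [69.   2.  -1.4]
twist (about tool x) 0.62
pitch err -1.59 jv [-0.07  2.29 -2.25  0.06  4.28  0.09] [ 57.17  16.97 -21.95   0.19 -49.48  72.32] tq [  0.  -31.5  15.8   3.4   0.1   0.1]
```

>>> apply_moves([
  [0.01, 0, 0],
  [0.01, 0, 0],
  [0.01, 0, 0],
  [0.01, 0, 0],
  [0.01, 0, 0],
  [0.006, 0, 0],
  [0.004, 0, 0],
  [0.003, 0, 0],
], twist=[0, 0, 0, 0, 0, 0, 0, 0], claw=[1, 1, 1, 1, 1, 1, 1, 1])

```text
time_s: 7.5
tcp_pos: [0.4083, 0.336, 0.0758]
ee_rot: [[0.018, 0.633, -0.774], [0.022, -0.774, -0.633], [-1.0, -0.006, -0.028]]
wrist_force: [0.3, -0.2, -0.3]
gripper_width: 1.001
```

```bash
python3 go.py 410.3 335.2 75 129
python3 - <<'E'
from station import imaging
from h import *
import pickle
S=imaging.capture("scene")
crop(S,(424,170),120,6,"pics/a3s.png")
E
```

```text
t 7.5 p [408.3 336.   75.8] F [ 0.3 -0.2 -0.3] jaw ang 129.27 open 87.1 tilt [1.01 1.28] j [ 57.  22. -26.   0. -40.  72.]
shift tool mm [ 0.8  1.9 -1. ]
twist (about tool x) 0.27
pitch err -1.62 jv [ 0.06  2.89 -1.54  0.15  4.63 -0.02] [ 57.13  22.36 -26.02   0.24 -40.    71.95] tq [ -0.  -34.1  13.5   2.9   0.1  -0. ]
```

View pics/a3s.png

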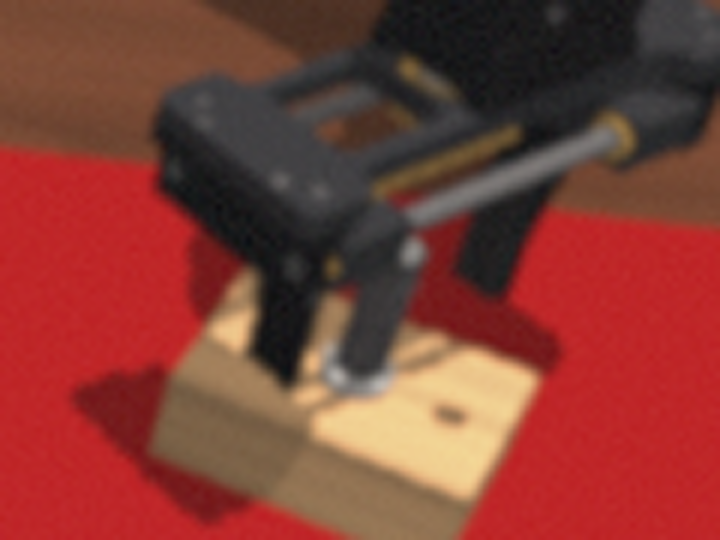

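The fingers now straddle the dark handle above the collar, with the gauge upright in the stand. I'll close on it.

>>> apply_moves([
  [0.0005, 0.001, -0.0005],
  [0, 0.001, -0.0005],
  [0, 0, 0],
  [0, 0, 0],
  [0, 0, 0],
  [0, 0, 0],
  [0, 0, 0],
  [0, 0, 0],
], twist=[0, 0, 0, 0, 0, 0, 0, 0], claw=[1, 0.7, 0.4, 0.3, 0.2, 0.1, 0, 0])

```text
time_s: 8.35
tcp_pos: [0.4111, 0.3357, 0.0764]
ee_rot: [[0.019, 0.633, -0.774], [0.025, -0.774, -0.633], [-1.0, -0.007, -0.03]]
wrist_force: [0.5, -0.4, 0.8]
gripper_width: 0.45
```

```bash
python3 go.py 410.3 335.2 75 129
```

```text
t 8.35 p [411.1 335.7  76.4] F [ 0.5 -0.4  0.8] jaw ang 129.28 open 39.1 tilt [1.1  1.41] j [ 57.  22. -26.   0. -40.  72.]
shift tool mm [ 1.4 -0.1  1. ]
twist (about tool x) 0.28
pitch err -1.78 jv [ 0.05 -0.1   0.1  -0.05 -0.11  0.1 ] [ 56.85  22.4  -25.83   0.24 -39.99  72.24] tq [ -0.  -34.2  13.6   3.    0.1  -0. ]
```

>>> apply_moves([
  [0, 0, 0],
  [0, 0, 0],
  [0, 0, 0],
  [0, 0, 0],
  [0, 0, 0],
], twist=[0, 0, 0, 0, 0], claw=[0, 0, 0, 0, 0])

```text
time_s: 8.85
tcp_pos: [0.4114, 0.3351, 0.0764]
ee_rot: [[0.019, 0.633, -0.774], [0.023, -0.774, -0.633], [-1.0, -0.006, -0.03]]
wrist_force: [0.6, -0.2, 0.3]
gripper_width: 0.198
```

```bash
python3 go.py 410.3 335.2 135 129
```

```text
t 8.85 p [411.4 335.1  76.4] F [ 0.6 -0.2  0.3] jaw ang 129.28 open 17.2 tilt [1.11 1.34] j [ 57.  22. -26.   0. -40.  72.]
shift tool mm [-58.6  -1.1  -1. ]
twist (about tool x) 0.28
pitch err -1.73 jv [-0.09  0.06 -0.11  0.05  0.04  0.06] [ 56.81  22.41 -25.85   0.31 -40.01  72.24] tq [  0.2 -34.1  13.5   2.9   0.2  -0. ]
```

>>> apply_moves([
  [-0.004, 0, 0],
  [-0.008, 0, 0],
  [-0.01, 0, 0],
  [-0.01, 0, 0],
  [-0.01, 0, 0],
  [-0.01, 0, 0],
  [-0.008, 0, 0],
  [-0.004, 0, 0],
], twist=[0, 0, 0, 0, 0, 0, 0, 0], claw=[0, 0, 0, 0, 0, 0, 0, 0])

```text
time_s: 9.65
tcp_pos: [0.4094, 0.3337, 0.1462]
ee_rot: [[0.019, 0.633, -0.774], [0.025, -0.774, -0.633], [-1.0, -0.007, -0.03]]
wrist_force: [1.5, 0.6, -1.0]
gripper_width: 0.194
```

```bash
python3 go.py 466.5 110 135 103
python3 - <<'E'
from station import imaging
from h import *
import pickle
S=imaging.capture("scene");T=imaging.capture("top");pickle.dump(dict(scene=S,top=T),open("p2.pkl","wb"))
crop(S,(424,165),120,6,"pics/a4s.png")
E
```

```text
t 9.65 p [409.4 333.7 146.2] F [ 1.5  0.6 -1. ] jaw ang 129.27 open 16.9 tilt [1.09 1.42] j [ 57.  17. -22.   0. -50.  72.]
shift tool mm [  6.8 209.4  97.6]
twist (about tool x) 26.27
pitch err -1.78 jv [ 0.   -3.35  2.68 -0.34 -6.22  0.04] [ 56.87  16.88 -21.7    0.18 -49.64  72.27] tq [ -0.  -32.1  16.2   3.6   0.2  -0. ]
```

View pics/a4s.png

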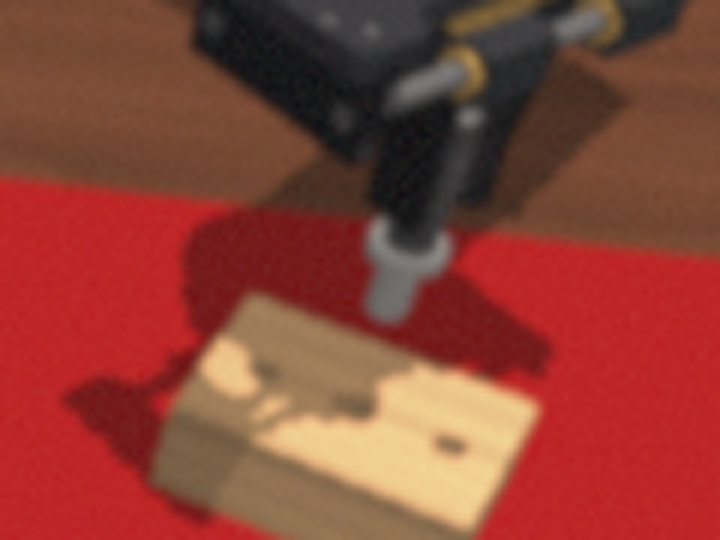

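>>> apply_moves([
  [0, 0.012, 0.006],
  [0, 0.024, 0.011],
  [0, 0.032, 0.015],
  [0, 0.036, 0.017],
  [0, 0.036, 0.017],
  [0, 0.032, 0.015],
  [0, 0.022, 0.01],
  [0, 0.012, 0.005],
  [0, 0, 0],
  [0, 0, 0],
  [0, 0, 0],
  [0, 0, 0],
], twist=[0, 0, 0, 0, 0, 0, 0, 0, 6.5, 6.5, 6.5, 6.5], claw=[0, 0, 0, 0, 0, 0, 0, 0, 0, 0, 0, 0])

```text
time_s: 10.95
tcp_pos: [0.4608, 0.0939, 0.1342]
ee_rot: [[0.002, 0.208, -0.978], [0.015, -0.978, -0.208], [-1.0, -0.014, -0.006]]
wrist_force: [0.6, -0.0, -0.7]
gripper_width: 0.199
```

```bash
python3 go.py 466.5 110.5 120 103
python3 - <<'E'
from station import imaging
from h import *
import pickle
S=imaging.capture("scene");T=imaging.capture("top");pickle.dump(dict(scene=S,top=T),open("p2.pkl","wb"))
crop(S,(318,185),100,7,"pics/a5s.png");crop(T,(240,260),100,7,"pics/a5t.png")
E
```

```text
t 10.95 p [460.8  93.9 134.2] F [ 0.6 -0.  -0.7] jaw ang 102.0 open 17.3 tilt [0.14 0.86] j [ 31.  13. -29.  -1. -47.  72.]
shift tool mm [ 14.5 -14.8  -8.9]
twist (about tool x) -1.0
pitch err -0.56 jv [-9.500e-01  8.000e-02 -9.500e-01 -1.800e-01  5.000e-02 -6.659e+01] [ 30.94  13.17 -28.81  -0.9  -47.46  71.65] tq [ -0.  -27.9  15.5   3.4   0.1   0.8]
```

View pics/a5s.png

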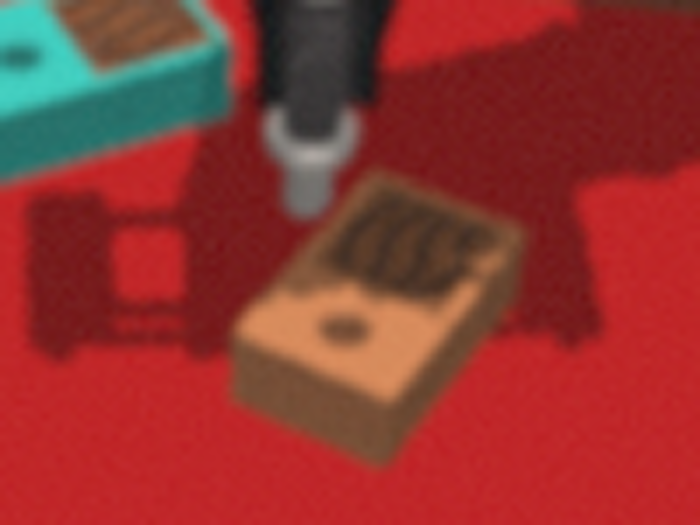

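View pics/a5t.png

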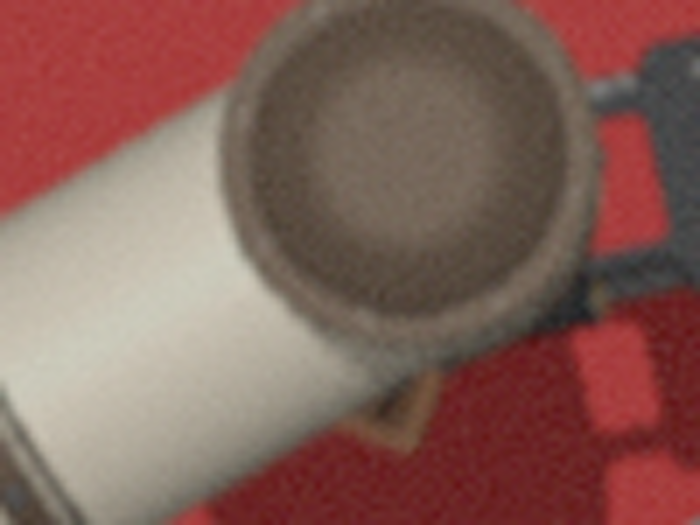

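```bash
python3 go.py 466.5 110.5 120 103
python3 - <<'E'
from h import *
import pickle
d=pickle.load(open("p2.pkl","rb"));S=d["scene"]
from station import r
p=r.sense()["tcp_pos"]
for off in((0,0),(-1,-.5)):
  f=proj(S,p+np.array([off[0]/1000,off[1]/1000,-.0624]));print("foot",f.round(2))
c=proj(S,p+np.array([0,0,-.0304]));print("collar top",c.round(2))
# foot near edge
print("near edge foot",proj(S,p+np.array([.006,0,-.0624])).round(2))
# enlarge
img=S["pixels"][140:185,295:335,::-1];cv2.imwrite("pics/a5z.png",cv2.resize(img,None,fx=14,fy=14,interpolation=cv2.INTER_CUBIC))
E
```

```text
t 11.05 p [460.8  94.  134.2] F [ 0.3 -0.8 -1.4] jaw ang 102.29 open 17.2 tilt [0.14 0.86] j [ 31.  13. -29.  -1. -47.  72.]
shift tool mm [ 14.5 -14.7  -9. ]
twist (about tool x) -0.71
pitch err -0.56 jv [ 0.34 -0.05  0.48  0.18  0.01  4.79] [ 30.96  13.17 -28.8   -0.9  -47.47  71.93] tq [ -0.  -28.   15.5   3.4   0.1  -0.4]
foot [310.88 177.11]
foot [310.72 176.77]
collar top [311.68 165.62]
near edge foot [310.48 178.99]
```

View pics/a5z.png

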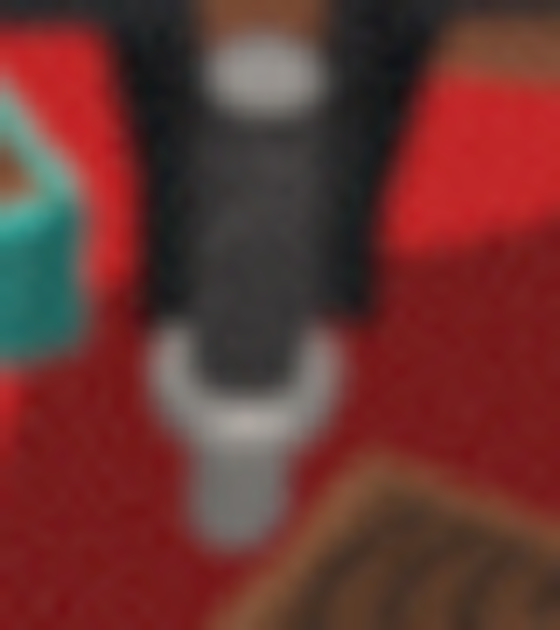

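```bash
python3 go.py 468.3 108.6 102 103
python3 - <<'E'
from h import *
import pickle
S=pickle.load(open("p2.pkl","rb"))["scene"]
from station import r
p=r.sense()["tcp_pos"]
print(proj(S,p+np.array([0,0,.0236])))
E
```

```text
t 11.05 p [460.8  94.  134.2] F [ 0.3 -0.8 -1.4] jaw ang 102.29 open 17.2 tilt [0.14 0.86] j [ 31.  13. -29.  -1. -47.  72.]
shift tool mm [ 32.5 -12.2 -10.3]
twist (about tool x) -0.71
pitch err -0.56 jv [ 0.34 -0.05  0.48  0.18  0.01  4.79] [ 30.96  13.17 -28.8   -0.9  -47.47  71.93] tq [ -0.  -28.   15.5   3.4   0.1  -0.4]
[313.13202127 144.6408177 ]
```

>>> apply_moves([
  [0.004, -0.004, -0.003],
  [0.005, -0.004, -0.004],
  [0.006, -0.003, -0.003],
  [0.006, -0.001, 0],
  [0.005, 0, 0],
  [0.003, 0, 0],
  [0, 0, 0],
], twist=[-0.7, 0, 0, 0, 0, 0, 0], claw=[0, 0, 0, 0, 0, 0, 0])

```text
time_s: 11.75
tcp_pos: [0.4675, 0.109, 0.1013]
ee_rot: [[-0.001, 0.233, -0.973], [0.013, -0.972, -0.233], [-1.0, -0.013, -0.002]]
wrist_force: [-0.5, 0.8, -1.2]
gripper_width: 0.199
```

```bash
cat > look.py <<'E'
import sys
from station import imaging,r
from h import *
u,v,w,f,name=[float(x) for x in sys.argv[1:5]]+[sys.argv[5]]
S=imaging.capture("scene")
print("off",crop(S,(u,v),int(w),f,"pics/"+name))
p=r.sense()["tcp_pos"]
print("exp foot",proj(S,p+np.array([0,0,-.0624])).round(2),"near edge",proj(S,p+np.array([.006,0,-.0624])).round(2),"top",proj(S,p+np.array([0,0,.0236])).round(2))
E
python3 go.py 468.3 108.6 102 103; python3 look.py 317 185 60 12 a6.png
```

```text
t 11.75 p [467.5 109.  101.3] F [-0.5  0.8 -1.2] jaw ang 103.47 open 17.3 tilt [-0.05  0.75] j [ 32.  17. -30.  -1. -43.  72.]
shift tool mm [-0.7  0.5 -0.7]
twist (about tool x) 0.47
pitch err -0.36 jv [0.06 0.1  0.06 0.13 0.1  0.13] [ 32.13  16.82 -29.65  -0.97 -43.18  72.04] tq [  0.  -30.   14.3   3.2   0.1   0. ]
off (287, 163)
exp foot [316.49 191.26] near edge [316.12 193.16] top [319.13 160.62]
```

View pics/a6.png

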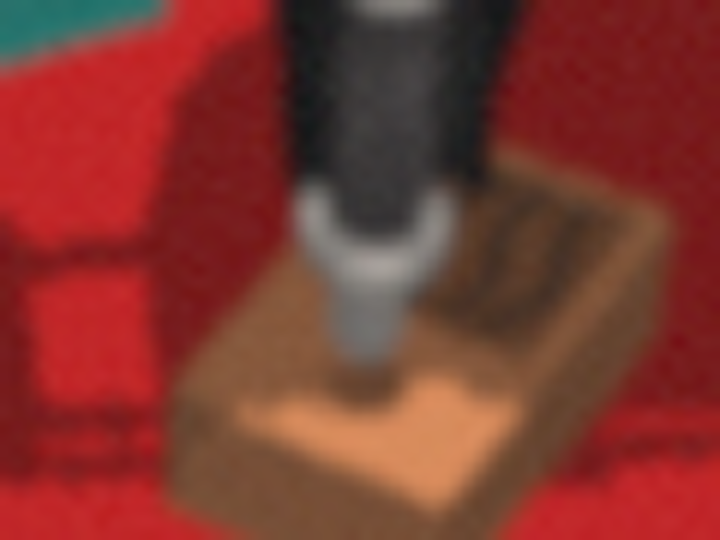

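The pin foot is at (317.0,192.9) and the hole's dark mouth is just below it, centred at u≈317.2. They are aligned within about 1 mm, so I'll descend gently.

>>> apply_moves([
  [0.002, 0, 0],
  [0.002, 0, 0],
  [0.002, 0, 0],
  [0.002, 0, 0],
  [0.002, 0, 0],
], twist=[0, 0, 0, 0, 0], claw=[0, 0, 0, 0, 0])

```text
time_s: 12.3
tcp_pos: [0.4685, 0.1094, 0.0919]
ee_rot: [[0.003, 0.233, -0.972], [0.015, -0.972, -0.233], [-1.0, -0.014, -0.006]]
wrist_force: [0.5, 0.1, -0.6]
gripper_width: 0.195
```

```bash
python3 go.py 468.3 108.6 94.4 103
```

```text
t 12.3 p [468.5 109.4  91.9] F [ 0.5  0.1 -0.6] jaw ang 103.48 open 17.0 tilt [0.15 0.85] j [ 32.  18. -30.  -1. -42.  72.]
shift tool mm [-2.5  0.6  0.4]
twist (about tool x) 0.48
pitch err -0.57 jv [-0.06  1.68 -0.94  0.34  3.65  0.13] [ 32.12  17.63 -30.24  -0.97 -41.56  72.07] tq [  0.1 -30.1  13.2   2.8  -0.2  -0. ]
```

>>> apply_moves([
  [0.002, 0, 0],
  [0.002, 0, 0],
  [0.002, 0, 0],
  [0.0015, 0, 0],
], twist=[0, 0, 0, 0], claw=[0, 0, 0, 0])

```text
time_s: 12.7
tcp_pos: [0.4692, 0.1096, 0.084]
ee_rot: [[0.004, 0.233, -0.972], [0.015, -0.972, -0.233], [-1.0, -0.014, -0.007]]
wrist_force: [0.5, -0.1, -1.2]
gripper_width: 0.199
```

```bash
python3 go.py 468.3 108.6 80.4 103
```

```text
t 12.7 p [469.2 109.6  84. ] F [ 0.5 -0.1 -1.2] jaw ang 103.49 open 17.3 tilt [0.22 0.87] j [ 32.  18. -31.  -1. -40.  72.]
shift tool mm [3.6 0.9 1.1]
twist (about tool x) 0.49
pitch err -0.64 jv [ 0.06  1.53 -0.93  0.02  2.37 -0.01] [ 32.12  18.35 -30.69  -0.96 -40.31  72.09] tq [  0.2 -30.8  13.4   2.9  -0.   -0. ]
```

>>> apply_moves([
  [0.0015, 0, 0.0004],
  [0.0015, 0, 0.0003],
  [0.0015, 0, 0],
  [0.001, 0, 0],
], twist=[0, 0, 0, 0], claw=[0, 0, 0, 0])

```text
time_s: 13.1
tcp_pos: [0.4697, 0.1098, 0.0794]
ee_rot: [[0.006, 0.235, -0.972], [0.015, -0.972, -0.235], [-1.0, -0.013, -0.01]]
wrist_force: [-2.7, -0.5, 10.7]
gripper_width: 0.197
```

```bash
python3 go.py 468.3 108.6 80.4 103
```

```text
t 13.1 p [469.7 109.8  79.4] F [-2.7 -0.5 10.7] jaw ang 103.57 open 17.1 tilt [0.35 0.87] j [ 32.  19. -31.  -1. -39.  72.]
shift tool mm [-1.   0.9  1.6]
twist (about tool x) 0.57
pitch err -0.76 jv [ 0.03  0.26 -0.03  0.36  0.67  0.18] [ 32.15  18.76 -31.02  -0.87 -39.46  72.08] tq [  0.  -26.2  11.6   2.2   0.8   0. ]
```

```bash
python3 look.py 317 185 60 12 a7.png
```

```text
off (287, 163)
exp foot [316.13 199.07] near edge [315.76 200.98] top [318.69 169.59]
```

View pics/a7.png

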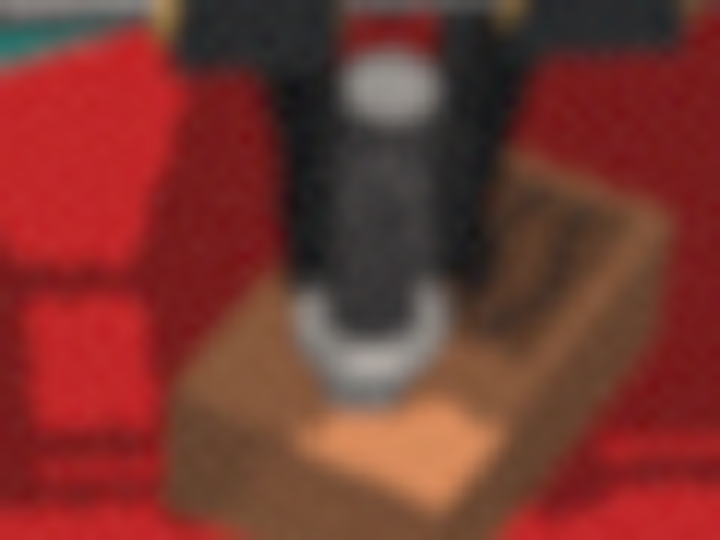

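In the picture the pin is in the hole with bare pin still showing below the collar, and the force rose to 11 N at the 14 mm depth. This block (245,267) stops the gauge. I'll withdraw and go to the block at (342,266).

>>> apply_moves([
  [-0.003, 0, 0],
  [-0.006, 0, 0],
  [-0.009, 0, 0],
  [-0.01, 0, 0],
  [-0.008, 0, 0],
  [-0.004, 0, 0],
], twist=[0, 0, 0, 0, 0, 0], claw=[0, 0, 0, 0, 0, 0])

```text
time_s: 13.75
tcp_pos: [0.4682, 0.1089, 0.1221]
ee_rot: [[0.004, 0.234, -0.972], [0.015, -0.972, -0.234], [-1.0, -0.013, -0.007]]
wrist_force: [0.4, -0.1, -1.4]
gripper_width: 0.196
```

```bash
python3 go.py 470.3 -117.2 118 85; python3 look.py 317 185 100 7 a8.png
```

```text
t 13.75 p [468.2 108.9 122.1] F [ 0.4 -0.1 -1.4] jaw ang 103.53 open 17.1 tilt [0.21 0.84] j [ 32.  15. -28.  -1. -46.  72.]
shift tool mm [  0.8 220.3  50.8]
twist (about tool x) 18.53
pitch err -0.62 jv [ 0.   -3.69  2.77 -0.08 -6.67 -0.01] [ 32.12  15.03 -28.39  -0.84 -45.96  71.99] tq [ -0.  -29.1  14.9   3.3   0.1   0. ]
off (267, 148)
exp foot [317.06 184.45] near edge [316.69 186.35] top [319.8  152.62]
```

View pics/a8.png

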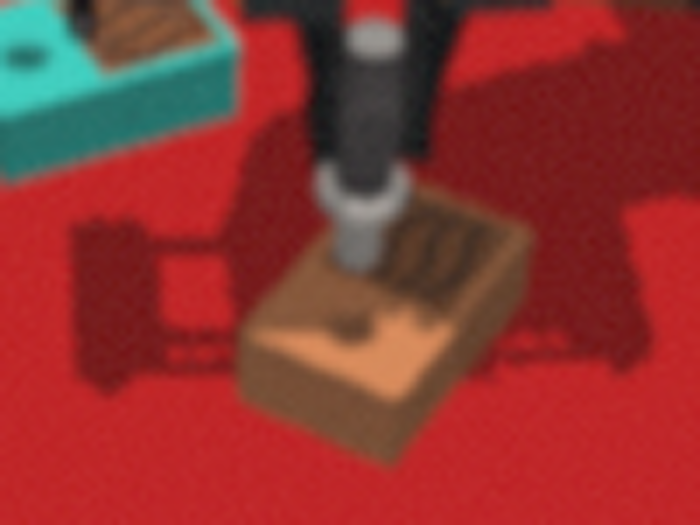

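>>> apply_moves([
  [0, 0.012, 0.003],
  [0, 0.024, 0.006],
  [0, 0.033, 0.008],
  [0, 0.035, 0.008],
  [0, 0.035, 0.008],
  [0, 0.031, 0.007],
  [0, 0.02, 0.006],
  [0, 0.01, 0.003],
  [0, 0.003, 0],
  [0, 0, 0],
  [0, 0, 0],
  [0, 0, 0],
], twist=[0, 0, 0, 0, 0, 0, 0, 0, 6, 6, 6, 0], claw=[0, 0, 0, 0, 0, 0, 0, 0, 0, 0, 0, 0])

```text
time_s: 15.0
tcp_pos: [0.4634, -0.1123, 0.1165]
ee_rot: [[-0.004, -0.09, -0.996], [0.016, -0.996, 0.09], [-1.0, -0.015, 0.005]]
wrist_force: [-0.2, 0.6, -1.1]
gripper_width: 0.198
```

```bash
python3 go.py 470.3 -117.2 102 85
```

```text
t 15.0 p [ 463.4 -112.3  116.5] F [-0.2  0.6 -1.1] jaw ang 84.81 open 17.2 tilt [-0.21  0.9 ] j [  5.  16. -29.  -1. -46.  80.]
shift tool mm [14.4  4.4 -7.3]
twist (about tool x) -0.19
pitch err 0.13 jv [-0.1   0.12 -0.31 -0.06 -0.02  1.94] [  5.35  15.51 -28.58  -1.27 -46.04  80.34] tq [ -0.1 -29.5  14.9   3.3   0.1  -0.4]
```

>>> apply_moves([
  [0.003, 0.002, -0.003],
  [0.004, 0.002, -0.003],
  [0.004, 0.0005, -0.0015],
  [0.003, 0, 0],
  [0, 0, 0],
], twist=[0, 0, 0, 0, 0], claw=[0, 0, 0, 0, 0])

```text
time_s: 15.5
tcp_pos: [0.4707, -0.1173, 0.1004]
ee_rot: [[-0.005, -0.084, -0.996], [0.016, -0.996, 0.084], [-1.0, -0.015, 0.006]]
wrist_force: [-0.6, 1.0, -1.3]
gripper_width: 0.202
```

```bash
python3 go.py 470.3 -117.2 102 85; python3 look.py 217 175 60 12 b1.png
```

```text
t 15.5 p [ 470.7 -117.3  100.4] F [-0.6  1.  -1.3] jaw ang 85.2 open 17.6 tilt [-0.29  0.9 ] j [  5.  18. -28.  -1. -44.  82.]
shift tool mm [-1.6 -0.1  0.4]
twist (about tool x) 0.2
pitch err 0.23 jv [-0.1   0.26  0.26  0.29  0.02  0.32] [  4.65  17.58 -28.47  -1.33 -44.18  81.51] tq [ -0.  -30.9  14.5   3.2   0.1   0. ]
off (187, 153)
exp foot [216.35 179.28] near edge [215.53 181.07] top [211.24 148.88]
```

View pics/b1.png

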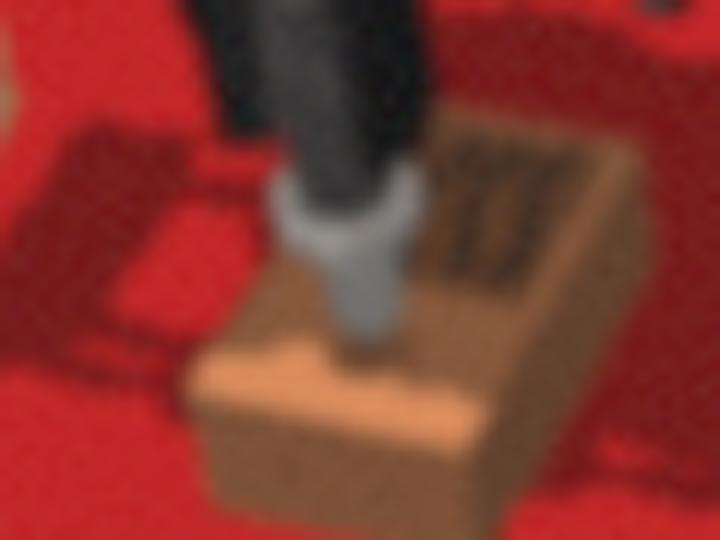

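The foot is at (216.9,181.0) and the mouth is just below it. The foot sits about 1 mm too far towards +x, so I'll shift slightly and lower.

>>> apply_moves([
  [0.001, 0, 0.0012],
  [0.002, 0, 0],
  [0.002, 0, 0],
  [0.002, 0, 0],
  [0.002, 0, 0],
], twist=[0, 0, 0, 0, 0], claw=[0, 0, 0, 0, 0])

```text
time_s: 16.05
tcp_pos: [0.4705, -0.117, 0.092]
ee_rot: [[-0.002, -0.082, -0.997], [0.015, -0.997, 0.082], [-1.0, -0.015, 0.003]]
wrist_force: [1.9, -1.1, 0.2]
gripper_width: 0.195
```

```bash
python3 go.py 469.5 -117.2 80.4 85
```

```text
t 16.05 p [ 470.5 -117.    92. ] F [ 1.9 -1.1  0.2] jaw ang 85.29 open 17.0 tilt [-0.09  0.88] j [  5.  18. -29.  -1. -43.  82.]
shift tool mm [11.6  0.5  1. ]
twist (about tool x) 0.29
pitch err 0.02 jv [-0.05  1.8  -0.89  0.38  3.69  0.05] [  4.71  18.2  -29.17  -1.31 -42.65  81.54] tq [  0.2 -30.4  12.9   2.6  -0.4  -0. ]
```

>>> apply_moves([
  [0.0015, 0, 0.0005],
  [0.0015, 0, 0.0005],
  [0.0015, 0, 0],
  [0.0015, 0, 0],
  [0.0015, 0, 0],
], twist=[0, 0, 0, 0, 0], claw=[0, 0, 0, 0, 0])

```text
time_s: 16.55
tcp_pos: [0.471, -0.117, 0.0844]
ee_rot: [[0.002, -0.082, -0.997], [0.015, -0.997, 0.082], [-1.0, -0.015, -0.001]]
wrist_force: [0.6, -1.4, -0.2]
gripper_width: 0.196
```

```bash
python3 go.py 469.5 -117.2 80.4 85
```

```text
t 16.55 p [ 471.  -117.    84.4] F [ 0.6 -1.4 -0.2] jaw ang 85.32 open 17.1 tilt [0.11 0.85] j [  5.  19. -30.  -1. -41.  82.]
shift tool mm [4.  0.3 1.5]
twist (about tool x) 0.32
pitch err -0.17 jv [ 0.02  1.44 -0.88 -0.08  2.34  0.07] [  4.73  18.82 -29.72  -1.27 -41.29  81.55] tq [  0.3 -31.2  13.1   2.7  -0.2  -0. ]
```

>>> apply_moves([
  [0.0015, 0, 0],
  [0.0015, 0, 0],
  [0.0015, 0, 0],
  [0.001, 0, 0],
], twist=[0, 0, 0, 0], claw=[0, 0, 0, 0])

```text
time_s: 16.95
tcp_pos: [0.471, -0.117, 0.0783]
ee_rot: [[0.002, -0.082, -0.997], [0.015, -0.997, 0.082], [-1.0, -0.015, -0.001]]
wrist_force: [0.1, -0.7, -1.3]
gripper_width: 0.199
```

```bash
python3 go.py 469.5 -117.2 80.4 85
```

```text
t 16.95 p [ 471.  -117.    78.3] F [ 0.1 -0.7 -1.3] jaw ang 85.32 open 17.3 tilt [0.1  0.84] j [  5.  19. -30.  -1. -40.  82.]
shift tool mm [-2.1  0.2  1.5]
twist (about tool x) 0.32
pitch err -0.16 jv [ 0.06  0.89 -0.56 -0.12  1.53 -0.05] [  4.73  19.37 -30.08  -1.29 -40.39  81.57] tq [  0.3 -31.4  12.8   2.6  -0.2  -0. ]
```

>>> apply_moves([
  [0.0015, 0, 0],
  [0.0015, 0, 0],
  [0.0015, 0, 0],
  [0.0015, 0, 0],
], twist=[0, 0, 0, 0], claw=[0, 0, 0, 0])

```text
time_s: 17.35
tcp_pos: [0.4709, -0.117, 0.0717]
ee_rot: [[0.001, -0.082, -0.997], [0.015, -0.997, 0.082], [-1.0, -0.015, -0.0]]
wrist_force: [1.2, -1.1, -0.9]
gripper_width: 0.196
```

```bash
python3 go.py 469.5 -117.2 68.4 85
```

```text
t 17.35 p [ 470.9 -117.    71.7] F [ 1.2 -1.1 -0.9] jaw ang 85.32 open 17.0 tilt [0.08 0.85] j [  5.  20. -30.  -1. -39.  82.]
shift tool mm [3.3 0.4 1.4]
twist (about tool x) 0.32
pitch err -0.14 jv [-0.01  1.53 -0.95 -0.08  2.33  0.07] [  4.74  19.96 -30.45  -1.31 -39.44  81.59] tq [  0.4 -31.7  12.7   2.6  -0.2  -0. ]
```

The gauge passed the 14 mm stop with no force, 3 mm short of its collar, so the block at (342,266) is the one. I'll also try the third block, as asked, then bring the gauge back here.

>>> apply_moves([
  [-0.003, 0, 0],
  [-0.006, 0, 0],
  [-0.009, 0, 0],
  [-0.01, 0, 0],
  [-0.01, 0, 0],
  [-0.008, 0, 0],
  [-0.004, 0, 0],
], twist=[0, 0, 0, 0, 0, 0, 0], claw=[0, 0, 0, 0, 0, 0, 0])

```text
time_s: 18.05
tcp_pos: [0.4693, -0.1174, 0.1258]
ee_rot: [[-0.001, -0.082, -0.997], [0.016, -0.996, 0.082], [-1.0, -0.015, 0.003]]
wrist_force: [1.1, -0.7, -1.8]
gripper_width: 0.196
```

```bash
python3 go.py 656.3 30.3 118 95; python3 look.py 217 180 100 7 b2.png
```

```text
t 18.05 p [ 469.3 -117.4  125.8] F [ 1.1 -0.7 -1.8] jaw ang 85.28 open 17.0 tilt [-0.07  0.89] j [  5.  15. -27.  -1. -48.  81.]
shift tool mm [   9.9 -162.4 -174.2]
twist (about tool x) -9.72
pitch err 0.01 jv [-0.   -3.75  2.68 -0.17 -6.7  -0.24] [  4.67  15.32 -27.12  -1.22 -47.56  81.43] tq [ -0.  -29.6  15.2   3.4   0.1   0. ]
off (167, 143)
exp foot [215.02 170.37] near edge [214.18 172.14] top [209.7  138.58]
```

View pics/b2.png

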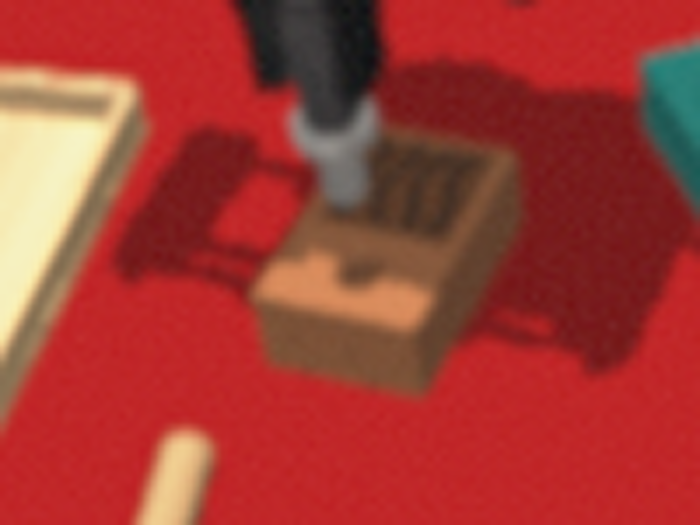

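>>> apply_moves([
  [0, -0.0095, -0.01],
  [0, -0.0185, -0.02],
  [0, -0.024, -0.0255],
  [0, -0.026, -0.028],
  [0, -0.026, -0.028],
  [0, -0.0225, -0.024],
  [0, -0.015, -0.016],
  [0, -0.0075, -0.008],
  [0, -0.003, -0.003],
  [0, 0, 0],
  [0, 0, 0],
], twist=[0, 0, 0, 0, 0, 0, 0, 0, 0, -5, -5], claw=[0, 0, 0, 0, 0, 0, 0, 0, 0, 0, 0])

```text
time_s: 19.2
tcp_pos: [0.6505, 0.0299, 0.1218]
ee_rot: [[-0.01, 0.096, -0.995], [0.014, -0.995, -0.096], [-1.0, -0.015, 0.009]]
wrist_force: [0.2, 0.3, -1.6]
gripper_width: 0.194
```

```bash
python3 go.py 656.3 30.3 102 95
```

```text
t 19.2 p [650.5  29.9 121.8] F [ 0.2  0.3 -1.6] jaw ang 95.53 open 16.9 tilt [-0.59  0.82] j [ 16.  30.  -3.  -1. -57.  80.]
shift tool mm [19.7  0.5 -6. ]
twist (about tool x) 0.53
pitch err 0.34 jv [ 0.000e+00  3.200e-01 -4.100e-01 -1.000e-02 -2.200e-01  5.076e+01] [ 16.4   30.16  -3.24  -1.13 -56.94  79.76] tq [  0.2 -44.6  17.4   3.9   0.1  -0.6]
```

>>> apply_moves([
  [0.003, 0, -0.002],
  [0.005, 0, -0.002],
  [0.005, 0, -0.001],
  [0.004, 0, 0],
  [0.002, 0, 0],
  [0, 0, 0],
], twist=[0, 0, 0, 0, 0, 0], claw=[0, 0, 0, 0, 0, 0])

```text
time_s: 19.8
tcp_pos: [0.6532, 0.0289, 0.1]
ee_rot: [[-0.014, 0.089, -0.996], [0.014, -0.996, -0.089], [-1.0, -0.015, 0.013]]
wrist_force: [0.2, 0.0, -1.7]
gripper_width: 0.199
```

```bash
python3 go.py 656.3 30.3 102 95; python3 look.py 262 245 60 12 k1.png
```

```text
t 19.8 p [653.2  28.9 100. ] F [ 0.2  0.  -1.7] jaw ang 95.1 open 17.3 tilt [-0.82  0.79] j [ 16.  32.  -4.  -1. -55.  80.]
shift tool mm [-2.  -1.1 -3.2]
twist (about tool x) 0.1
pitch err 0.58 jv [-0.1   0.03 -0.21  0.05  0.03 -0.09] [ 16.22  31.76  -3.88  -1.2  -54.93  79.58] tq [ -0.  -45.6  16.8   3.7   0.1   0. ]
off (232, 223)
exp foot [261.26 253.61] near edge [260.54 256.14] top [259.24 223.68]
```

View pics/k1.png

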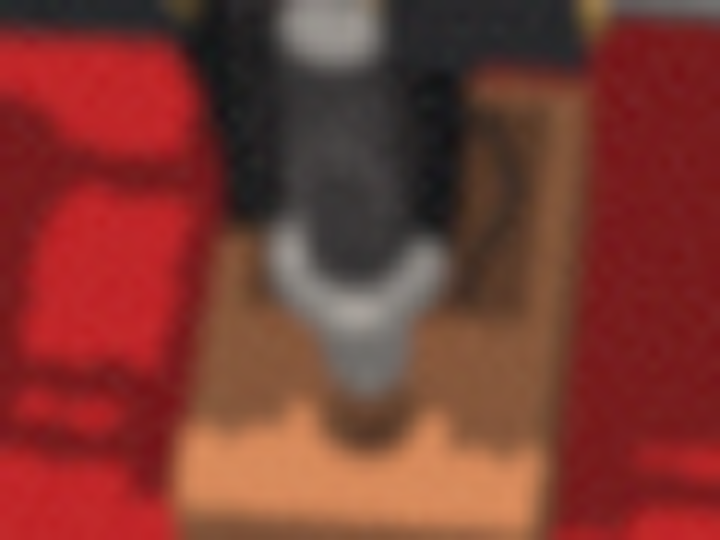

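The foot is at (262.3,255.4) and the hole's mouth at u≈262.3 with its near rim at v≈259.6. That puts the foot about 3.5 mm short in x. I'll correct this and descend.

>>> apply_moves([
  [0, 0, -0.0018],
  [0, 0, -0.0017],
  [0.001, 0, 0],
  [0, 0, 0],
], twist=[0, 0, 0, 0], claw=[0, 0, 0, 0])

```text
time_s: 20.25
tcp_pos: [0.6576, 0.0295, 0.0999]
ee_rot: [[-0.012, 0.089, -0.996], [0.014, -0.996, -0.089], [-1.0, -0.015, 0.011]]
wrist_force: [0.1, -0.1, -1.2]
gripper_width: 0.194
```

```bash
python3 go.py 656.7 29 94.4 95; python3 look.py 262 245 60 12 k2.png
```

```text
t 20.25 p [657.6  29.5  99.9] F [ 0.1 -0.1 -1.2] jaw ang 95.11 open 16.9 tilt [-0.71  0.8 ] j [ 16.  32.  -3.  -1. -55.  80.]
shift tool mm [5.5 0.5 0.9]
twist (about tool x) 0.11
pitch err 0.47 jv [-0.09 -0.17  0.43  0.09  0.03 -0.04] [ 16.17  32.09  -3.28  -1.18 -55.09  79.62] tq [  0.  -46.1  17.    3.8   0.1   0. ]
off (232, 223)
exp foot [260.99 255.58] near edge [260.26 258.14] top [258.93 225.71]
```

View pics/k2.png

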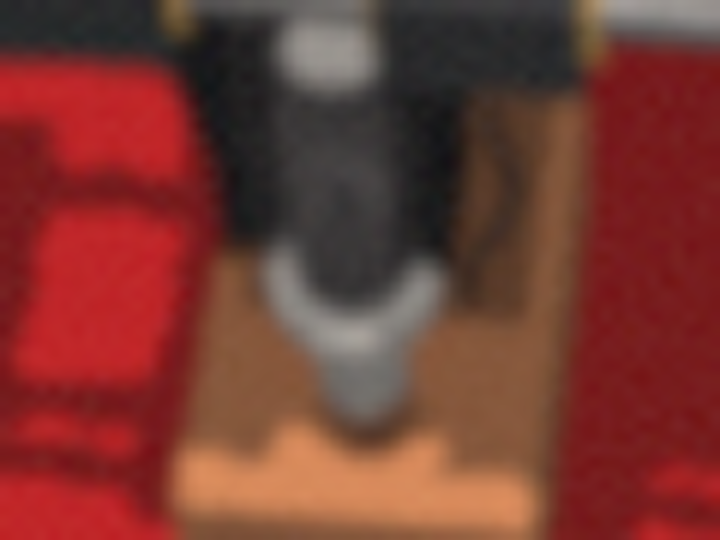

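>>> apply_moves([
  [0.001, -0.0005, 0.001],
  [0.002, 0, 0],
  [0.002, 0, 0],
  [0.002, 0, 0],
  [0.002, 0, 0],
], twist=[0, 0, 0, 0, 0], claw=[0, 0, 0, 0, 0])

```text
time_s: 20.8
tcp_pos: [0.6568, 0.0301, 0.0909]
ee_rot: [[-0.011, 0.089, -0.996], [0.014, -0.996, -0.089], [-1.0, -0.015, 0.009]]
wrist_force: [0.2, -0.7, -2.0]
gripper_width: 0.196
```

```bash
python3 go.py 656.7 29 80.4 95
```

```text
t 20.8 p [656.8  30.1  90.9] F [ 0.2 -0.7 -2. ] jaw ang 95.12 open 17.1 tilt [-0.61  0.81] j [ 16.  33.  -4.  -1. -54.  80.]
shift tool mm [10.5  1.2  0.1]
twist (about tool x) 0.12
pitch err 0.37 jv [-0.09  1.34 -0.94  0.11  2.82  0.03] [ 16.25  32.53  -3.98  -1.18 -53.86  79.57] tq [  0.1 -45.8  16.1   3.5  -0.2   0. ]
```

>>> apply_moves([
  [0.002, 0, 0],
  [0.002, 0, 0],
  [0.002, 0, 0],
  [0.0015, 0, 0],
  [0.0015, 0, 0],
  [0.001, 0, 0],
], twist=[0, 0, 0, 0, 0, 0], claw=[0, 0, 0, 0, 0, 0])

```text
time_s: 21.4
tcp_pos: [0.6571, 0.0302, 0.0798]
ee_rot: [[-0.01, 0.089, -0.996], [0.014, -0.996, -0.09], [-1.0, -0.015, 0.009]]
wrist_force: [-0.0, 0.8, 0.6]
gripper_width: 0.202
```

```bash
python3 go.py 656.7 29 80.4 95; python3 look.py 262 245 60 12 k3.png
```

```text
t 21.4 p [657.1  30.2  79.8] F [-0.   0.8  0.6] jaw ang 95.13 open 17.6 tilt [-0.58  0.81] j [ 16.  33.  -5.  -1. -53.  80.]
shift tool mm [-0.6  1.2  0.5]
twist (about tool x) 0.13
pitch err 0.34 jv [ 0.07  0.55 -0.26  0.21  1.07  0.03] [ 16.26  33.23  -4.54  -1.18 -52.58  79.59] tq [  0.1 -46.   16.    3.5  -0.    0. ]
off (232, 223)
exp foot [261.88 261.67] near edge [261.17 264.2 ] top [259.95 233.  ]
```

View pics/k3.png

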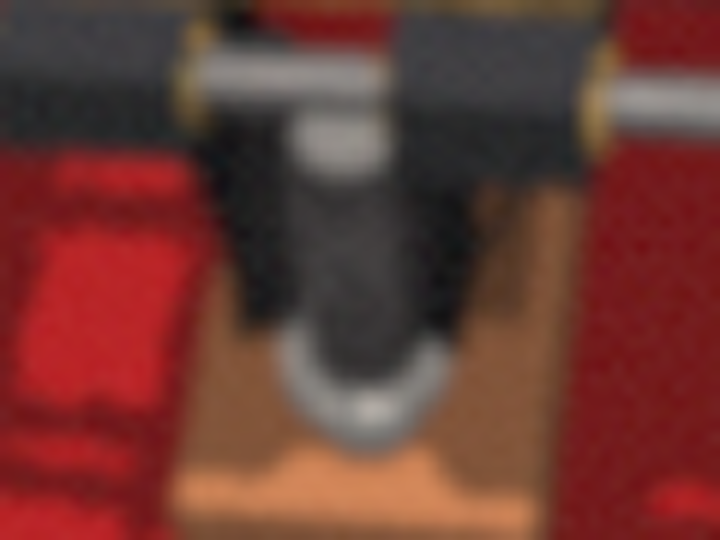

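>>> apply_moves([
  [0.001, 0, 0],
  [0.001, 0, 0],
], twist=[0, 0], claw=[0, 0])

```text
time_s: 21.65
tcp_pos: [0.6575, 0.0303, 0.0796]
ee_rot: [[-0.009, 0.09, -0.996], [0.014, -0.996, -0.09], [-1.0, -0.014, 0.008]]
wrist_force: [-2.3, -0.6, 4.3]
gripper_width: 0.196
```

```bash
python3 go.py 656.7 29 80.4 95
```

```text
t 21.65 p [657.5  30.3  79.6] F [-2.3 -0.6  4.3] jaw ang 95.17 open 17.1 tilt [-0.52  0.78] j [ 16.  33.  -5.  -1. -52.  80.]
shift tool mm [-0.8  1.2  0.9]
twist (about tool x) 0.17
pitch err 0.28 jv [ 0.15 -0.02 -0.1   0.2   0.53  0.07] [ 16.27  33.25  -4.56  -1.13 -52.48  79.59] tq [ -0.2 -42.6  15.3   3.2   0.7   0. ]
```

The block at (281,190) stops the gauge at 14 mm too, with 5–6 N and no further travel. I'll return to the block at (342,266).

>>> apply_moves([
  [-0.003, 0, 0],
  [-0.006, 0, 0],
  [-0.01, 0, 0],
  [-0.01, 0, 0],
  [-0.008, 0, 0],
  [-0.004, 0, 0],
], twist=[0, 0, 0, 0, 0, 0], claw=[0, 0, 0, 0, 0, 0])

```text
time_s: 22.25
tcp_pos: [0.6573, 0.0296, 0.1226]
ee_rot: [[-0.011, 0.089, -0.996], [0.014, -0.996, -0.09], [-1.0, -0.015, 0.009]]
wrist_force: [0.3, 0.9, -1.0]
gripper_width: 0.2
```

```bash
python3 go.py 471 -117 118 85
```

```text
t 22.25 p [657.3  29.6 122.6] F [ 0.3  0.9 -1. ] jaw ang 95.13 open 17.4 tilt [-0.61  0.8 ] j [ 16.  31.  -2.  -1. -58.  80.]
shift tool mm [  4.5 129.4 198.6]
twist (about tool x) 10.13
pitch err 0.36 jv [-0.07 -2.46  2.51 -0.18 -5.19 -0.16] [ 16.2   30.71  -2.12  -1.11 -57.54  79.53] tq [ -0.  -45.   17.2   3.8   0.1   0. ]
```

>>> apply_moves([
  [0, 0.0075, 0.0115],
  [0, 0.0145, 0.0225],
  [0, 0.019, 0.0295],
  [0, 0.0205, 0.032],
  [0, 0.0205, 0.032],
  [0, 0.0185, 0.0285],
  [0, 0.012, 0.0185],
  [0, 0.0065, 0.01],
  [0, 0.0025, 0.004],
  [0, 0, 0],
  [0, 0, 0],
], twist=[0, 0, 0, 0, 0, 0, 0, 0, 0, 5, 5], claw=[0, 0, 0, 0, 0, 0, 0, 0, 0, 0, 0])

```text
time_s: 23.35
tcp_pos: [0.4653, -0.1156, 0.1217]
ee_rot: [[-0.014, -0.092, -0.996], [0.015, -0.996, 0.092], [-1.0, -0.014, 0.015]]
wrist_force: [1.0, -0.3, -1.7]
gripper_width: 0.195
```

```bash
python3 go.py 470.5 -117 102 85
```

```text
t 23.35 p [ 465.3 -115.6  121.7] F [ 1.  -0.3 -1.7] jaw ang 84.7 open 17.0 tilt [-0.77  0.88] j [  5.  16. -28.  -1. -48.  81.]
shift tool mm [19.6  1.2 -5.6]
twist (about tool x) -0.3
pitch err 0.7 jv [-1.400e-01 -8.000e-02  1.000e-02  0.000e+00  2.400e-01 -5.075e+01] [  4.91  15.57 -27.51  -1.28 -47.63  80.67] tq [ -0.1 -30.   14.9   3.3   0.    0.6]
```

>>> apply_moves([
  [0.003, 0.0006, -0.002],
  [0.005, 0.0006, -0.002],
  [0.005, 0, -0.002],
  [0.004, 0, 0],
  [0.002, 0, 0],
  [0, 0, 0],
], twist=[0, 0, 0, 0, 0, 0], claw=[0, 0, 0, 0, 0, 0])

```text
time_s: 23.95
tcp_pos: [0.4732, -0.1161, 0.1]
ee_rot: [[-0.014, -0.086, -0.996], [0.015, -0.996, 0.085], [-1.0, -0.014, 0.015]]
wrist_force: [0.4, 0.2, -0.8]
gripper_width: 0.2
```

```bash
python3 go.py 470.5 -117 102 85; python3 look.py 217 175 60 12 b3.png
```

```text
t 23.95 p [ 473.2 -116.1  100. ] F [ 0.4  0.2 -0.8] jaw ang 85.09 open 17.4 tilt [-0.79  0.88] j [  5.  18. -28.  -1. -45.  81.]
shift tool mm [-2.   1.1  2.6]
twist (about tool x) 0.09
pitch err 0.72 jv [0.09 0.24 0.06 0.12 0.13 0.23] [  4.76  18.01 -27.88  -1.33 -44.83  81.29] tq [  0.  -31.2  14.4   3.2   0.1   0. ]
off (187, 153)
exp foot [216.55 180.23] near edge [215.74 182.02] top [211.45 149.85]
```

View pics/b3.png

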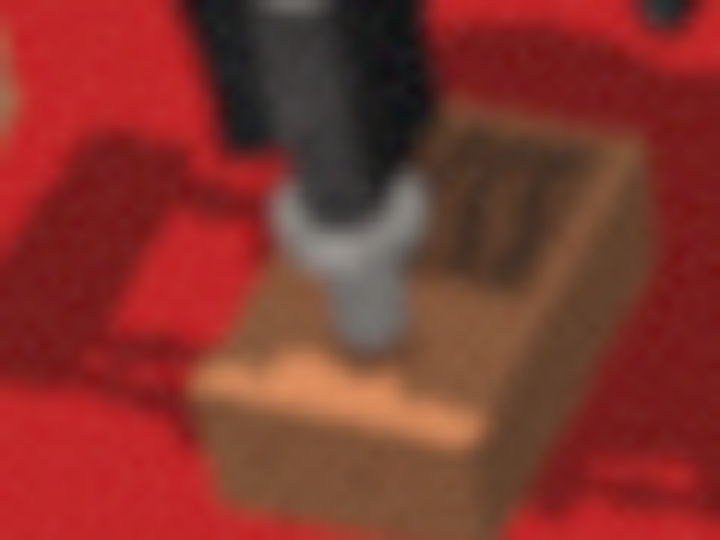

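The foot is at (217.2,181.8), about 3 mm too far towards +x compared with the first good entry. I'll correct and descend.

>>> apply_moves([
  [0, 0.0004, 0.0015],
  [0, 0, 0.0013],
  [0.002, 0, 0],
  [0.002, 0, 0],
  [0.002, 0, 0],
  [0.002, 0, 0],
], twist=[0, 0, 0, 0, 0, 0], claw=[0, 0, 0, 0, 0, 0])

```text
time_s: 24.6
tcp_pos: [0.4704, -0.1162, 0.0926]
ee_rot: [[-0.011, -0.085, -0.996], [0.015, -0.996, 0.085], [-1.0, -0.014, 0.013]]
wrist_force: [0.3, 0.2, -1.4]
gripper_width: 0.203
```

```bash
python3 go.py 470.5 -117 80 85
```

```text
t 24.6 p [ 470.4 -116.2   92.6] F [ 0.3  0.2 -1.4] jaw ang 85.12 open 17.7 tilt [-0.65  0.88] j [  5.  18. -29.  -1. -43.  81.]
shift tool mm [12.5  1.  -0.3]
twist (about tool x) 0.12
pitch err 0.58 jv [ 0.07  1.85 -1.38 -0.03  3.18  0.09] [  4.79  18.36 -28.79  -1.35 -43.43  81.32] tq [ -0.  -31.5  14.1   3.1   0.    0. ]
```

>>> apply_moves([
  [0.0015, 0.0003, 0],
  [0.002, 0.0003, 0],
  [0.002, 0, 0],
  [0.002, 0, 0],
  [0.002, 0, 0],
  [0.002, 0, 0],
], twist=[0, 0, 0, 0, 0, 0], claw=[0, 0, 0, 0, 0, 0])

```text
time_s: 25.2
tcp_pos: [0.4706, -0.1167, 0.08]
ee_rot: [[-0.011, -0.085, -0.996], [0.015, -0.996, 0.085], [-1.0, -0.014, 0.012]]
wrist_force: [-0.1, -0.0, -1.8]
gripper_width: 0.199
```

```bash
python3 go.py 470.5 -117 69 85
```

```text
t 25.2 p [ 470.6 -116.7   80. ] F [-0.1 -0.  -1.8] jaw ang 85.13 open 17.3 tilt [-0.62  0.87] j [  5.  19. -30.  -1. -42.  81.]
shift tool mm [11.   0.5 -0.1]
twist (about tool x) 0.13
pitch err 0.56 jv [-0.06  1.97 -1.26 -0.11  3.24 -0.02] [  4.73  19.47 -29.52  -1.38 -41.57  81.44] tq [  0.  -31.9  13.5   3.   -0.    0. ]
```

>>> apply_moves([
  [0.0015, 0, 0],
  [0.0015, 0, 0],
  [0.0015, 0, 0],
  [0.0015, 0, 0],
  [0.0015, 0, 0],
  [0.001, 0, 0],
], twist=[0, 0, 0, 0, 0, 0], claw=[0, 0, 0, 0, 0, 0])

```text
time_s: 25.8
tcp_pos: [0.4705, -0.1166, 0.0706]
ee_rot: [[-0.011, -0.085, -0.996], [0.015, -0.996, 0.085], [-1.0, -0.014, 0.012]]
wrist_force: [-0.3, -0.2, -1.6]
gripper_width: 0.199
```

```bash
python3 go.py 470.5 -117 67.5 85
```

```text
t 25.8 p [ 470.5 -116.6   70.6] F [-0.3 -0.2 -1.6] jaw ang 85.13 open 17.3 tilt [-0.64  0.86] j [  5.  20. -30.  -1. -40.  81.]
shift tool mm [ 3.1  0.5 -0.1]
twist (about tool x) 0.13
pitch err 0.57 jv [-0.06  0.88 -0.53 -0.03  1.6   0.04] [  4.74  20.31 -30.06  -1.42 -40.2   81.48] tq [  0.  -32.2  13.1   2.9   0.    0. ]
```

>>> apply_moves([
  [0.001, 0, 0],
  [0.001, 0, 0],
  [0.001, 0, 0],
], twist=[0, 0, 0], claw=[0, 0, 0])

```text
time_s: 26.1
tcp_pos: [0.4705, -0.1166, 0.0685]
ee_rot: [[-0.012, -0.084, -0.996], [0.015, -0.996, 0.084], [-1.0, -0.014, 0.013]]
wrist_force: [-3.9, 2.0, 11.9]
gripper_width: 0.197
```

```bash
python3 go.py 470.5 -117 67.5 85; python3 look.py 217 175 60 12 b4.png
```

```text
t 26.1 p [ 470.5 -116.6   68.5] F [-3.9  2.  11.9] jaw ang 85.18 open 17.2 tilt [-0.66  0.83] j [  5.  21. -30.  -1. -40.  81.]
shift tool mm [ 1.   0.4 -0. ]
twist (about tool x) 0.18
pitch err 0.6 jv [ 0.11  0.17 -0.06  0.27  0.19 -0.05] [  4.76  20.51 -30.17  -1.38 -39.91  81.49] tq [ -0.4 -26.6  11.8   2.4   1.1  -0. ]
off (187, 153)
exp foot [218.41 189.5 ] near edge [217.63 191.28] top [213.6 160.7]
```

View pics/b4.png

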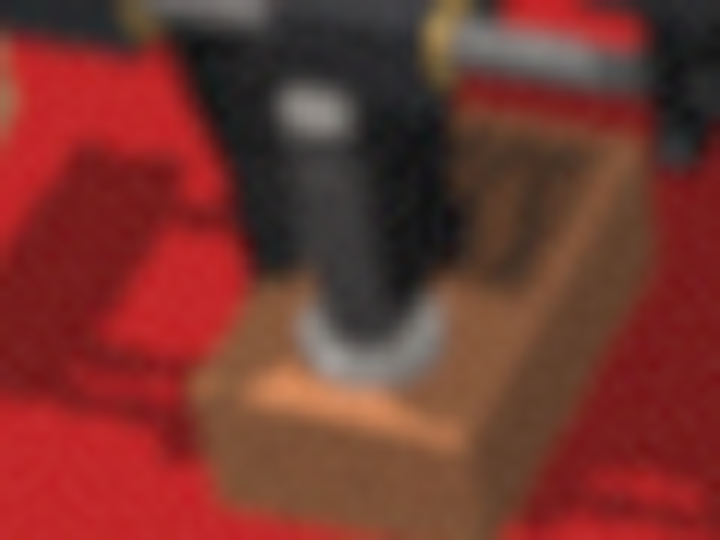

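The collar appears on the block's face at (218,183), and a 13 N contact came at the expected home height. I'll release the gauge.

>>> apply_moves([
  [-0.0003, 0, 0],
  [0, 0, 0],
  [0, 0, 0],
  [0, 0, 0],
  [0, 0, 0],
], twist=[0, 0, 0, 0, 0], claw=[0, 0.3, 0.5, 0.6, 0.6])

```text
time_s: 26.65
tcp_pos: [0.4712, -0.1166, 0.0694]
ee_rot: [[-0.009, -0.084, -0.996], [0.015, -0.996, 0.084], [-1.0, -0.014, 0.011]]
wrist_force: [-0.4, -0.1, -0.3]
gripper_width: 0.475
```

```bash
python3 go.py 470.5 -117 135 85; python3 look.py 217 175 60 12 b5.png
```

```text
t 26.65 p [ 471.2 -116.6   69.4] F [-0.4 -0.1 -0.3] jaw ang 85.2 open 41.3 tilt [-0.54  0.83] j [  5.  20. -30.  -1. -40.  81.]
shift tool mm [-65.5  -0.4   1.4]
twist (about tool x) 0.2
pitch err 0.47 jv [0.06 0.07 0.07 0.05 0.02 0.01] [  4.76  20.43 -30.11  -1.36 -39.93  81.49] tq [  0.  -31.7  12.8   2.8   0.1   0. ]
off (187, 153)
exp foot [218.29 189.45] near edge [217.51 191.23] top [213.47 160.61]
```

View pics/b5.png

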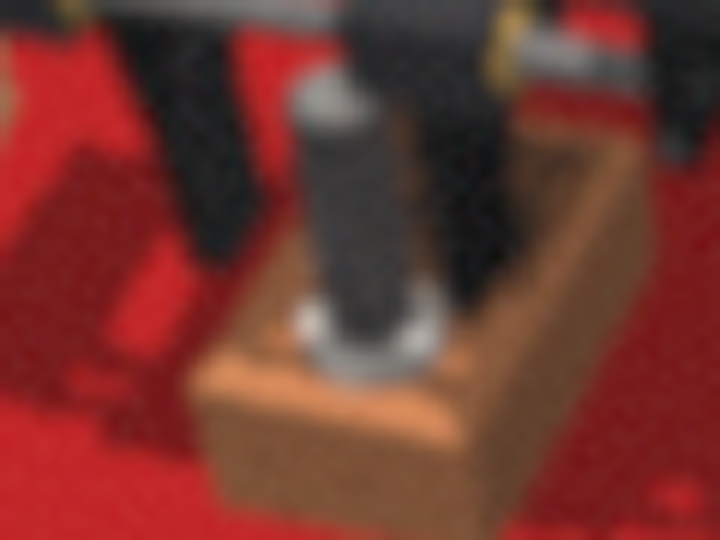

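The gauge stands upright, with its collar flat on the face at (218,183). I'll retreat upward.

>>> apply_moves([
  [-0.006, 0, 0],
  [-0.01, 0, 0],
  [-0.012, 0, 0],
  [-0.012, 0, 0],
  [-0.012, 0, 0],
  [-0.012, 0, 0],
  [-0.01, 0, 0],
  [-0.005, 0, 0],
], twist=[0, 0, 0, 0, 0, 0, 0, 0], claw=[0.6, 0.7, 0.8, 1, 1, 1, 1, 1])

```text
time_s: 27.5
tcp_pos: [0.4724, -0.118, 0.1559]
ee_rot: [[-0.007, -0.083, -0.997], [0.014, -0.996, 0.083], [-1.0, -0.013, 0.008]]
wrist_force: [-0.3, -0.2, -1.1]
gripper_width: 0.994
```

```bash
python3 go.py 445.5 118.5 120 68.5; python3 look.py 217 175 60 12 b6.png
```

```text
t 27.5 p [ 472.4 -118.   155.9] F [-0.3 -0.2 -1.1] jaw ang 85.22 open 86.5 tilt [-0.4   0.81] j [  5.  14. -24.  -1. -52.  81.]
shift tool mm [  39.4 -232.9   46.2]
twist (about tool x) 16.72
pitch err 0.34 jv [-0.   -4.06  3.86 -0.14 -8.08 -0.04] [  4.6   13.53 -24.38  -1.06 -52.43  81.27] tq [ -0.  -28.4  15.8   3.5   0.1   0. ]
off (187, 153)
exp foot [212.52 160.62] near edge [211.65 162.41] top [206.83 127.08]
```

View pics/b6.png

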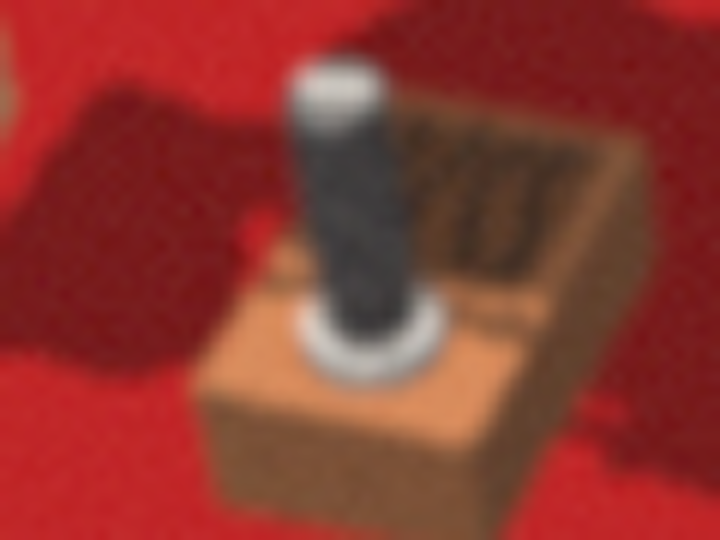

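>>> apply_moves([
  [0, -0.0135, 0.0025],
  [0, -0.0265, 0.005],
  [0, -0.034, 0.007],
  [0, -0.037, 0.0075],
  [0, -0.037, 0.0075],
  [0, -0.033, 0.0065],
  [0.005, -0.0215, 0.0045],
  [0.01, -0.012, 0.0025],
  [0.01, -0.005, 0.001],
  [0.01, 0, 0],
  [0.01, 0, 0],
  [0.005, 0, 0],
], twist=[0, 0, 0, 0, 0, 0, 0, 0, 0, 8.4, 8.3, 0], claw=[1, 1, 1, 1, 1, 1, 1, 1, 1, 1, 1, 1])

```text
time_s: 28.75
tcp_pos: [0.441, 0.1176, 0.1041]
ee_rot: [[-0.013, -0.375, -0.927], [0.012, -0.927, 0.375], [-1.0, -0.006, 0.016]]
wrist_force: [-0.4, -1.7, 0.4]
gripper_width: 1.001
```

```bash
python3 go.py 445.5 118.5 18 68.5
python3 - <<'E'
from station import imaging
from fit import *
import pickle
S=imaging.capture("scene");T=imaging.capture("top");pickle.dump(dict(scene=S,top=T),open("p3.pkl","wb"))
for nm,ps,i in(("k1 s",[S],(.4442,.1193,-.376)),("k3 both",[T,S],(.6305,.0284,.1)),("k3 s",[S],(.6305,.0284,.1)),("k3 t",[T],(.6305,.0284,.1))): print(nm,fit(ps,i,(.09,.056,.032)))
crop(S,(322,185),120,6,"pics/c1.png")
E
```

```text
t 28.75 p [441.  117.6 104.1] F [-0.4 -1.7  0.4] jaw ang 67.98 open 87.1 tilt [-0.73  0.69] j [ 35.  15. -32.  -1. -43.  34.]
shift tool mm [86.  -2.  -5.3]
twist (about tool x) -0.52
pitch err 0.21 jv [ 0.3   4.44 -3.57  0.06  8.24  2.61] [ 34.75  14.83 -31.97  -1.43 -43.41  34.28] tq [  0.1 -27.9  14.    3.1   0.   -0.5]
k1 s (array([444.48552556, 118.97954372, -22.47785398]), np.float64(18.39046012221233))
k3 both (array([630.50379214,  28.49366784,   5.8687468 ]), np.float64(9.74396772643253))
k3 s (array([630.67311856,  28.31362388,   5.91234034]), np.float64(2.400685149523041))
k3 t (array([630.1556617 ,  28.82505649,   5.9069271 ]), np.float64(6.0968154557582395))
```

View pics/c1.png

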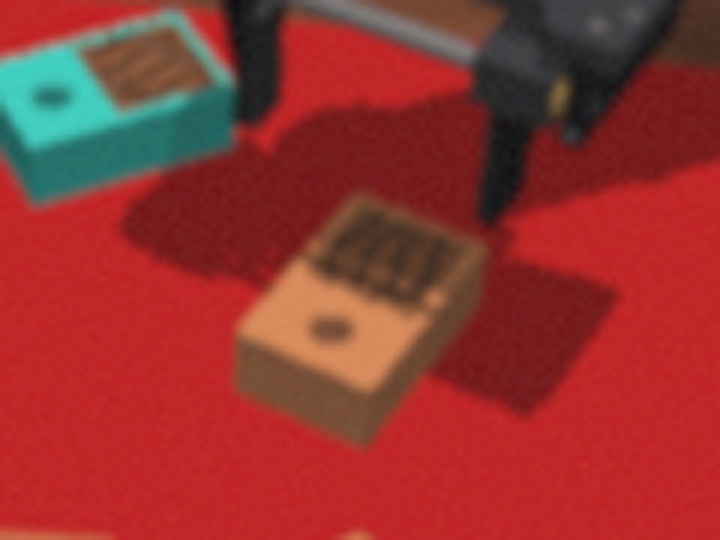

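The block at (245,267) is unmoved in the scene crop and the fingers straddle its direction, clear of the turquoise block. I'll descend.

>>> apply_moves([
  [0.008, -0.001, -0.002],
  [0.01, -0.001, -0.002],
  [0.01, 0, -0.001],
  [0.01, 0, 0],
  [0.01, 0, 0],
  [0.007, 0, 0],
  [0.003, 0, 0],
], twist=[-0.5, 0, 0, 0, 0, 0, 0], claw=[1, 1, 1, 1, 1, 1, 1])

```text
time_s: 29.55
tcp_pos: [0.447, 0.1178, 0.0419]
ee_rot: [[-0.012, -0.359, -0.933], [0.012, -0.933, 0.359], [-1.0, -0.007, 0.015]]
wrist_force: [0.3, -0.6, -0.1]
gripper_width: 1.003
```

```bash
python3 go.py 445.5 118.5 18 68.5; python3 look.py 322 185 100 7 c2.png
```

```text
t 29.55 p [447.  117.8  41.9] F [ 0.3 -0.6 -0.1] jaw ang 68.94 open 87.3 tilt [-0.66  0.71] j [ 34.  21. -35.  -2. -34.  36.]
shift tool mm [23.9  0.1  1.3]
twist (about tool x) 0.44
pitch err 0.16 jv [ 0.03  3.55 -1.56 -0.14  5.2   0.24] [ 34.34  21.27 -34.82  -1.71 -34.07  36.02] tq [ -0.  -30.9  11.2   2.5   0.1   0. ]
off (272, 148)
exp foot [319.84 204.13] near edge [319.51 205.97] top [322.55 176.48]
```

View pics/c2.png

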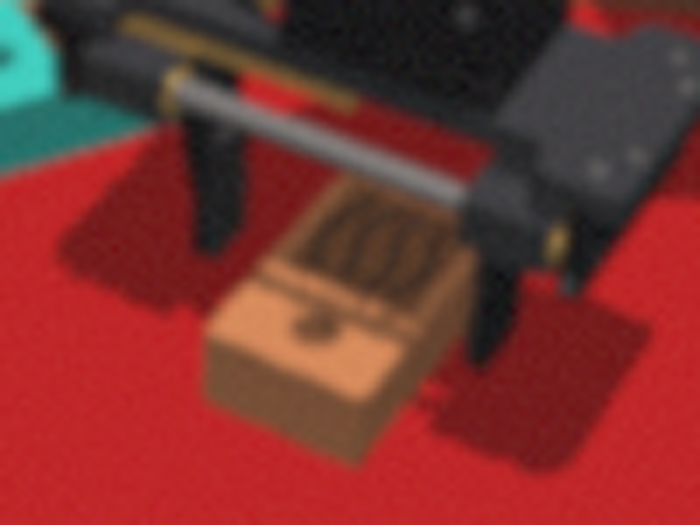

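>>> apply_moves([
  [0.007, 0, 0.001],
  [0.007, 0, 0],
  [0.005, 0, 0],
  [0.003, 0, 0],
  [0, 0, 0],
  [0, 0, 0],
  [0, 0, 0],
  [0, 0, 0],
  [0, 0, 0],
], twist=[0, 0, 0, 0, 0, 0, 0, 0, 0], claw=[1, 1, 1, 1, 0.75, 0.65, 0.55, 0.5, 0.5])

```text
time_s: 30.5
tcp_pos: [0.4464, 0.119, 0.0187]
ee_rot: [[-0.01, -0.359, -0.933], [0.013, -0.933, 0.359], [-1.0, -0.009, 0.014]]
wrist_force: [-0.3, -0.2, -1.2]
gripper_width: 0.64
```

```bash
python3 go.py 445.5 118.5 18 68.5
```

```text
t 30.5 p [446.4 119.   18.7] F [-0.3 -0.2 -1.2] jaw ang 68.97 open 55.7 tilt [-0.56  0.77] j [ 35.  24. -36.  -2. -30.  36.]
shift tool mm [0.7 0.8 0.6]
twist (about tool x) 0.47
pitch err 0.04 jv [-0.04 -0.11 -0.21 -0.16  0.11 -0.01] [ 34.52  23.69 -36.    -1.88 -30.35  36.08] tq [ -0.1 -32.1  10.4   2.3   0.1   0. ]
```

>>> apply_moves([
  [0, 0, 0],
  [-0.005, 0, 0],
  [-0.01, 0, 0],
  [-0.014, 0, 0],
  [-0.016, 0, 0],
  [-0.016, 0, 0],
  [-0.016, 0, 0],
  [-0.016, 0, 0],
  [-0.014, 0, 0],
  [-0.01, 0, 0],
  [-0.005, 0, 0],
], twist=[0, 0, 0, 0, -7.6, -7.6, -7.6, 0, 0, 0, 0], claw=[0, 0, 0, 0, 0, 0, 0, 0, 0, 0, 0])

```text
time_s: 31.6
tcp_pos: [0.4458, 0.1161, 0.1502]
ee_rot: [[-0.01, 0.047, -0.999], [0.014, -0.999, -0.047], [-1.0, -0.014, 0.009]]
wrist_force: [-0.1, 1.0, -1.0]
gripper_width: 0.641
```

```bash
python3 go.py 448 -307 130 91.8; python3 look.py 322 165 120 6 c3.png
```

```text
t 31.6 p [445.8 116.1 150.2] F [-0.1  1.  -1. ] jaw ang 92.68 open 55.8 tilt [-0.57  0.8 ] j [ 34.  11. -28.  -1. -50.  59.]
shift tool mm [ 14.3 423.   17.5]
twist (about tool x) 0.88
pitch err 0.03 jv [-0.08 -4.47  3.65 -0.16 -8.32 -0.13] [ 34.23  11.37 -28.25  -1.27 -50.4   59.27] tq [ -0.  -26.9  16.    3.6   0.1   0. ]
off (262, 120)
exp foot [322.7  168.06] near edge [322.35 169.9 ] top [325.93 134.62]
```

View pics/c3.png

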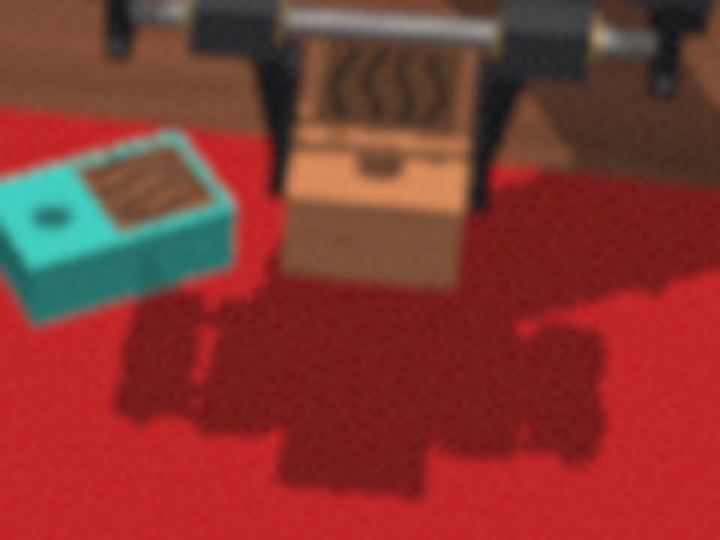

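The block is lifted level in the gripper, at about (325,155). I'll carry it high over the gauge to the tray.

>>> apply_moves([
  [0, 0.014, 0.0005],
  [0, 0.027, 0.001],
  [0, 0.038, 0.0015],
  [0, 0.044, 0.0015],
  [0, 0.046, 0.002],
  [0, 0.046, 0.002],
  [0, 0.046, 0.002],
  [0, 0.044, 0.002],
  [0, 0.037, 0.0015],
  [0, 0.027, 0.001],
  [0, 0.017, 0.0005],
  [0, 0.008, 0],
], twist=[0, 0, 0, 0, 0, 0, 0, 0, 0, 0, 0, 0], claw=[0, 0, 0, 0, 0, 0, 0, 0, 0, 0, 0, 0])

```text
time_s: 32.85
tcp_pos: [0.4408, -0.2978, 0.1362]
ee_rot: [[-0.027, 0.047, -0.999], [0.017, -0.999, -0.048], [-0.999, -0.018, 0.026]]
wrist_force: [-0.5, 0.5, -1.6]
gripper_width: 0.646
```

```bash
python3 go.py 448 -307 60 91.8
python3 - <<'E'
from station import imaging
from h import *
import pickle
S=imaging.capture("scene");T=imaging.capture("top");pickle.dump(dict(scene=S,top=T),open("p4.pkl","wb"))
crop(T,(415,245),150,5,"pics/c4t.png");crop(S,(140,175),200,4,"pics/c4s.png")
E
```

```text
t 32.85 p [ 440.8 -297.8  136.2] F [-0.5  0.5 -1.6] jaw ang 92.71 open 56.2 tilt [-1.56  0.98] j [-17.  20. -19.  -1. -53. 110.]
shift tool mm [75.8 11.  -8.7]
twist (about tool x) 0.91
pitch err 1.78 jv [-9.82  4.98  5.65 -0.09 -2.36  8.87] [-16.84  19.52 -19.1   -0.61 -53.16 109.94] tq [  0.2 -34.8  16.3   3.7   0.   -0. ]
```

View pics/c4s.png

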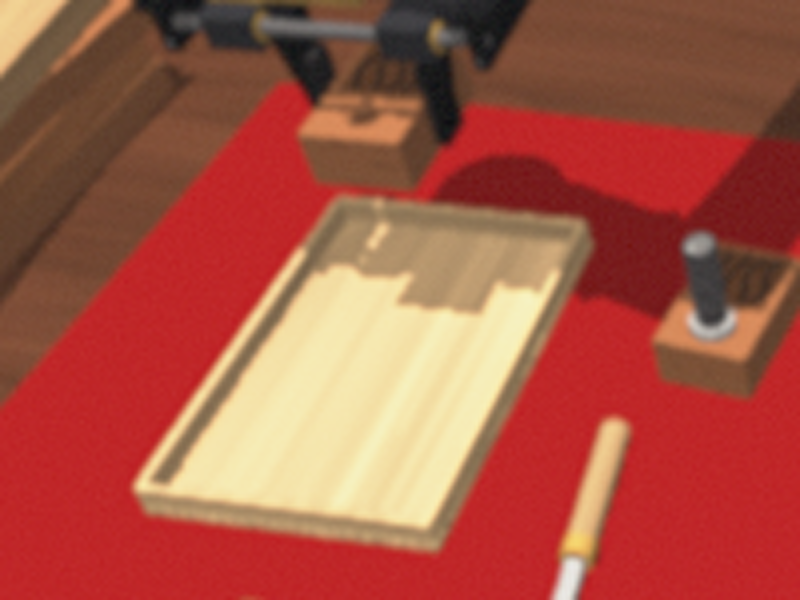

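The held block is at about (232,165)/z 117 over the tray's near end; the tray is empty, and the gauge still stands in its block at right. I'll lower it.

>>> apply_moves([
  [0.006, 0.003, -0.003],
  [0.01, 0.003, -0.003],
  [0.012, 0.002, -0.002],
  [0.012, 0.001, -0.001],
  [0.012, 0, 0],
  [0.012, 0, 0],
  [0.008, 0, 0],
  [0.004, 0, 0],
], twist=[0.9, 0, 0, 0, 0, 0, 0, 0], claw=[0, 0, 0, 0, 0, 0, 0, 0])

```text
time_s: 33.75
tcp_pos: [0.4486, -0.2999, 0.0517]
ee_rot: [[-0.031, 0.037, -0.999], [0.019, -0.999, -0.038], [-0.999, -0.02, 0.03]]
wrist_force: [0.3, 0.3, -1.1]
gripper_width: 0.641
```

```bash
python3 go.py 449 -306.5 24 91.8; python3 look.py 140 175 160 5 c5.png
```

```text
t 33.75 p [ 448.6 -299.9   51.7] F [ 0.3  0.3 -1.1] jaw ang 92.13 open 55.8 tilt [-1.78  1.11] j [-17.  27. -23.  -1. -43. 110.]
shift tool mm [27.5  7.2 -1. ]
twist (about tool x) 0.33
pitch err 2.03 jv [ 0.46  3.75 -2.48  0.04  5.96  0.06] [-16.84  26.66 -22.69  -0.8  -42.68 109.59] tq [ -0.  -38.3  13.6   3.   -0.1   0. ]
off (60, 115)
exp foot [150.29 178.61] near edge [149.27 180.25] top [141.01 150.77]
```

View pics/c5.png

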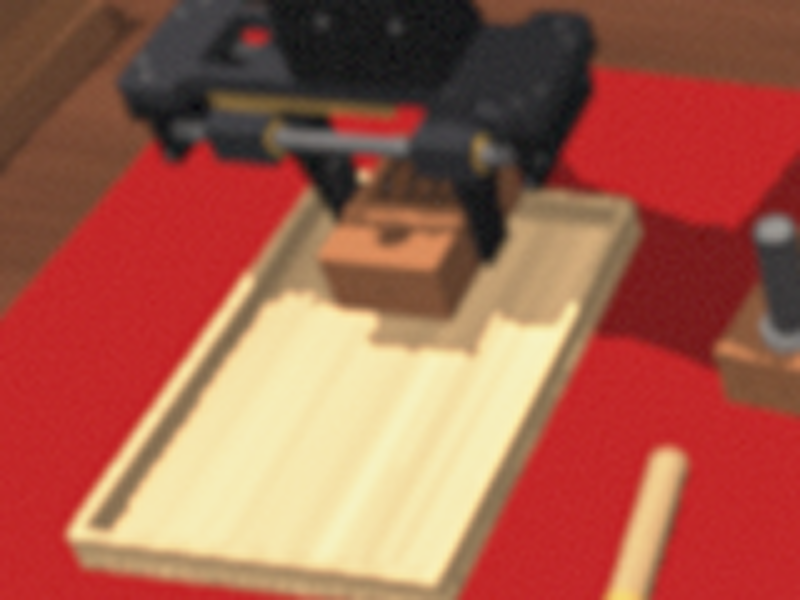

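>>> apply_moves([
  [0.006, 0.003, 0],
  [0.006, 0.002, 0],
  [0.005, 0, 0],
  [0.003, 0, 0],
  [0.002, 0, 0],
  [0.0015, 0, 0],
], twist=[0, 0, 0, 0, 0, 0], claw=[0, 0, 0, 0, 0, 0])

```text
time_s: 34.4
tcp_pos: [0.4489, -0.3052, 0.0267]
ee_rot: [[-0.029, 0.037, -0.999], [0.018, -0.999, -0.038], [-0.999, -0.02, 0.029]]
wrist_force: [0.5, -0.8, -1.9]
gripper_width: 0.642
```

```bash
python3 go.py 449 -306.5 24 91.8
```

```text
t 34.4 p [ 448.9 -305.2   26.7] F [ 0.5 -0.8 -1.9] jaw ang 92.14 open 55.9 tilt [-1.67  1.06] j [-17.  29. -23.  -1. -39. 110.]
shift tool mm [ 2.7  1.4 -0.2]
twist (about tool x) 0.34
pitch err 1.92 jv [-0.04  1.22 -0.64 -0.03  2.16  0.05] [-17.38  29.   -23.43  -0.8  -39.49 110.17] tq [ -0.  -39.3  12.6   2.8  -0.    0. ]
```

>>> apply_moves([
  [0.001, 0, 0],
  [0.001, 0, 0],
  [0.001, 0, 0],
], twist=[0, 0, 0], claw=[0, 0, 0])

```text
time_s: 34.7
tcp_pos: [0.4489, -0.3052, 0.0242]
ee_rot: [[-0.029, 0.038, -0.999], [0.018, -0.999, -0.038], [-0.999, -0.019, 0.028]]
wrist_force: [-2.4, 1.7, 4.9]
gripper_width: 0.644
```

```bash
python3 go.py 449 -306.5 24 91.8
```

```text
t 34.7 p [ 448.9 -305.2   24.2] F [-2.4  1.7  4.9] jaw ang 92.16 open 56.0 tilt [-1.65  1.04] j [-17.  29. -24.  -1. -39. 110.]
shift tool mm [ 0.1  1.3 -0.1]
twist (about tool x) 0.36
pitch err 1.89 jv [-0.    0.08 -0.21  0.16  0.41  0.07] [-17.37  29.22 -23.55  -0.79 -39.12 110.17] tq [ -0.1 -36.   12.3   2.6   0.6  -0. ]
```

The block touched the tray floor at about 6 N. I'll release and rise.

>>> apply_moves([
  [0, 0, 0],
  [0, 0, 0],
  [0, 0, 0],
  [-0.004, 0, 0],
  [-0.009, 0, 0],
  [-0.012, 0, 0],
  [-0.012, 0, 0],
  [-0.012, 0, 0],
  [-0.012, 0, 0],
  [-0.01, 0, 0],
  [-0.006, 0, 0],
], twist=[0, 0, 0, 0, 0, 0, 0, 0, 0, 0, 0], claw=[0.7, 0.8, 0.9, 0.9, 1, 1, 1, 1, 1, 1, 1])

```text
time_s: 35.8
tcp_pos: [0.4531, -0.3075, 0.1109]
ee_rot: [[-0.022, 0.039, -0.999], [0.015, -0.999, -0.039], [-1.0, -0.016, 0.021]]
wrist_force: [0.4, -0.1, -0.2]
gripper_width: 1.001
```

```bash
python3 go.py 631.5 27.9 110 95.8; python3 look.py 150 175 160 5 c6.png
```

```text
t 35.8 p [ 453.1 -307.5  110.9] F [ 0.4 -0.1 -0.2] jaw ang 92.23 open 87.1 tilt [-1.27  0.86] j [-17.  22. -19.  -1. -50. 110.]
shift tool mm [   2.  -328.1 -191.4]
twist (about tool x) -3.57
pitch err 1.47 jv [-0.04 -4.99  4.09 -0.15 -8.96 -0.05] [-17.44  22.47 -18.79  -0.58 -50.21 110.06] tq [ -0.  -35.5  15.    3.3   0.1   0. ]
off (70, 115)
exp foot [139.66 160.48] near edge [138.54 162.11] top [129.09 129.78]
```

View pics/c6.png

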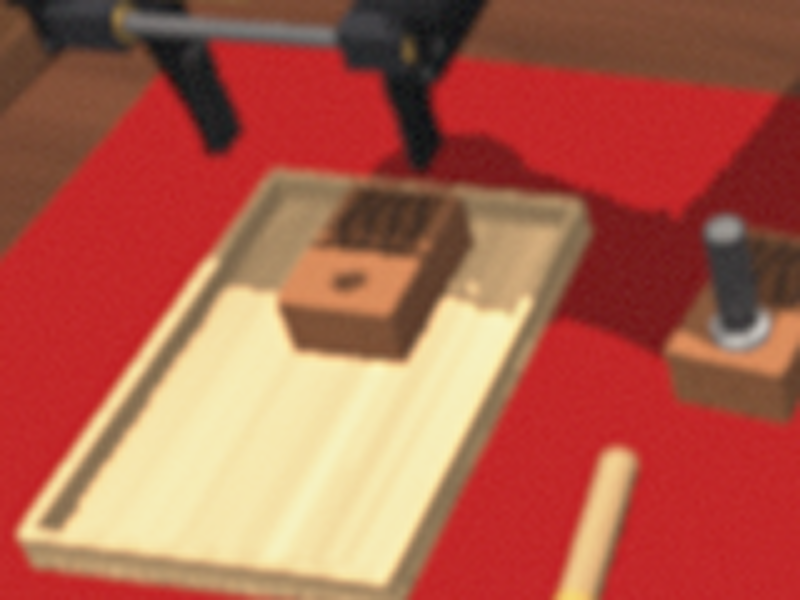

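The first block lies flat in the tray, centred at about (145,169), and the gauge still stands home. Now for the block at (281,190).

>>> apply_moves([
  [0, -0.012, -0.007],
  [0, -0.023, -0.0135],
  [0, -0.031, -0.018],
  [0, -0.0345, -0.02],
  [0, -0.036, -0.021],
  [0, -0.036, -0.021],
  [0, -0.036, -0.021],
  [0, -0.0345, -0.02],
  [0, -0.0295, -0.017],
  [0, -0.0205, -0.012],
  [0, -0.011, -0.0065],
  [0, -0.005, -0.003],
], twist=[0, 0, 0, 0, 0, 0, 0, 0, 0, 0, 0, 0], claw=[1, 1, 1, 1, 1, 1, 1, 1, 1, 1, 1, 1])

```text
time_s: 37.05
tcp_pos: [0.6256, 0.0273, 0.1074]
ee_rot: [[-0.03, 0.038, -0.999], [0.014, -0.999, -0.039], [-0.999, -0.015, 0.03]]
wrist_force: [0.4, -0.5, 0.1]
gripper_width: 1.001
```

```bash
python3 go.py 631.5 27.9 60 95.8
```

```text
t 37.05 p [625.6  27.3 107.4] F [ 0.4 -0.5  0.1] jaw ang 92.18 open 87.1 tilt [-1.73  0.82] j [ 17.  29.  -7.  -2. -55.  76.]
shift tool mm [47.2  0.4 -7.3]
twist (about tool x) -3.62
pitch err 1.43 jv [ 4.54  3.03  4.2  -0.22 -2.38 -4.08] [ 16.66  29.37  -6.93  -1.56 -55.13  76.44] tq [  0.3 -42.7  16.3   3.6   0.1   0. ]
```

>>> apply_moves([
  [0.006, 0, -0.002],
  [0.01, 0, -0.002],
  [0.01, 0, -0.002],
  [0.01, 0, -0.001],
  [0.007, 0, 0],
  [0.004, 0, 0],
  [0, 0, 0],
], twist=[-3.6, 0, 0, 0, 0, 0, 0], claw=[1, 1, 1, 1, 1, 1, 1])

```text
time_s: 37.75
tcp_pos: [0.6288, 0.0262, 0.0549]
ee_rot: [[-0.036, 0.095, -0.995], [0.013, -0.995, -0.096], [-0.999, -0.017, 0.034]]
wrist_force: [-0.4, -0.3, -0.0]
gripper_width: 1.002
```

```bash
python3 go.py 631.5 27.9 18.5 95.8; python3 look.py 264 240 120 6 d1.png
```

```text
t 37.75 p [628.8  26.2  54.9] F [-0.4 -0.3 -0. ] jaw ang 95.47 open 87.2 tilt [-2.03  0.76] j [ 16.  33.  -9.  -2. -50.  80.]
shift tool mm [36.3 -0.9 -4.1]
twist (about tool x) -0.33
pitch err 1.75 jv [-0.21  0.02  0.12  0.25  0.22 -0.18] [ 16.46  33.2   -8.86  -1.71 -49.68  80.15] tq [  0.  -44.4  14.9   3.3   0.1   0. ]
off (204, 195)
exp foot [263.61 257.29] near edge [262.94 259.68] top [261.92 229.71]
```

View pics/d1.png

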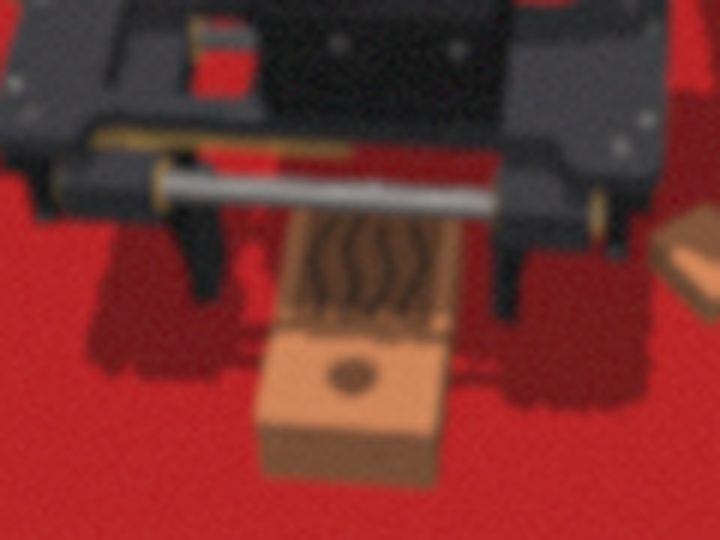

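The fingers straddle the third block, and the offcut at the right edge (322,238) is clear. I'll lower and grip.

>>> apply_moves([
  [0.006, 0, -0.002],
  [0.009, 0, -0.0015],
  [0.009, 0, 0],
  [0.006, 0, 0],
  [0.004, 0, 0],
  [0.002, 0, 0],
], twist=[-0.3, 0, 0, 0, 0, 0], claw=[1, 1, 1, 1, 1, 1])

```text
time_s: 38.4
tcp_pos: [0.6322, 0.0273, 0.0171]
ee_rot: [[-0.033, 0.101, -0.994], [0.014, -0.995, -0.102], [-0.999, -0.017, 0.031]]
wrist_force: [0.4, 1.2, 0.5]
gripper_width: 0.997
```

```bash
python3 go.py 631.5 27.9 18.5 95.8
```

```text
t 38.4 p [632.2  27.3  17.1] F [0.4 1.2 0.5] jaw ang 95.81 open 86.8 tilt [-1.87  0.79] j [ 16.  36. -10.  -2. -45.  81.]
shift tool mm [-1.4 -0.6  0.7]
twist (about tool x) 0.01
pitch err 1.58 jv [ 0.15  1.63 -0.77  0.03  2.61 -0.02] [ 16.48  36.14  -9.95  -1.81 -45.49  80.63] tq [  0.  -45.8  13.9   3.    0.    0. ]
```

>>> apply_moves([
  [-0.001, 0, 0],
  [-0.001, 0, 0],
  [0, 0, 0],
  [0, 0, 0],
  [0, 0, 0],
  [0, 0, 0],
], twist=[0, 0, 0, 0, 0, 0], claw=[0.8, 0.7, 0.6, 0.5, 0.4, 0])

```text
time_s: 39.0
tcp_pos: [0.6327, 0.0274, 0.0198]
ee_rot: [[-0.031, 0.101, -0.994], [0.014, -0.995, -0.102], [-0.999, -0.017, 0.03]]
wrist_force: [-0.4, -0.2, -1.4]
gripper_width: 0.645
```

```bash
python3 go.py 631.5 27.9 18.5 95.8
```

```text
t 39.0 p [632.7  27.4  19.8] F [-0.4 -0.2 -1.4] jaw ang 95.82 open 56.1 tilt [-1.79  0.81] j [ 16.  36. -10.  -2. -46.  81.]
shift tool mm [ 1.4 -0.6  1.2]
twist (about tool x) 0.02
pitch err 1.51 jv [-0.04  0.08 -0.09 -0.14 -0.13  0.09] [ 16.48  35.95  -9.84  -1.79 -45.72  80.62] tq [  0.  -46.7  14.4   3.2  -0.   -0. ]
```

>>> apply_moves([
  [0, 0, 0],
  [-0.005, 0, 0],
  [-0.01, 0, 0],
  [-0.014, 0, 0],
  [-0.014, 0, 0],
  [-0.014, 0, 0],
  [-0.014, 0, 0],
  [-0.01, 0, 0],
  [-0.005, 0, 0],
], twist=[0, 0, 0, 0, 2, 2, 0, 0, 0], claw=[0, 0, 0, 0, 0, 0, 0, 0, 0])

```text
time_s: 39.9
tcp_pos: [0.6353, 0.0259, 0.1141]
ee_rot: [[-0.031, 0.028, -0.999], [0.014, -0.999, -0.029], [-0.999, -0.015, 0.03]]
wrist_force: [-0.1, 0.6, -1.2]
gripper_width: 0.64
```

```bash
python3 go.py 565 -304.5 100 91.8; python3 look.py 264 220 160 5 d2.png
python3 - <<'E'
import pickle
from h import *
T=pickle.load(open("p0.pkl","rb"))["top"]
for n,uv,z in(("mallet head",(402,146),.02),("handle end",(336,131),.02),("chisel a",(348,172),.01),("chisel b",(355,227),.01)): print(n,onz(T,uv,z).round(3))
E
```

```text
t 39.9 p [635.3  25.9 114.1] F [-0.1  0.6 -1.2] jaw ang 91.63 open 55.7 tilt [-1.76  0.83] j [ 16.  30.  -5.  -2. -57.  76.]
shift tool mm [ 11.4 328.5  79.3]
twist (about tool x) -0.17
pitch err 1.47 jv [-0.1  -3.43  3.23 -0.14 -6.65 -0.19] [ 16.28  29.8   -5.04  -1.54 -56.63  76.23] tq [ -0.  -44.2  16.9   3.8   0.    0. ]
off (184, 160)
exp foot [261.53 241.43] near edge [260.81 243.89] top [259.54 210.45]
mallet head [ 0.736 -0.276  0.02 ]
handle end [ 0.777 -0.112  0.02 ]
chisel a [ 0.674 -0.14   0.01 ]
chisel b [ 0.535 -0.152  0.01 ]
```

View pics/d2.png

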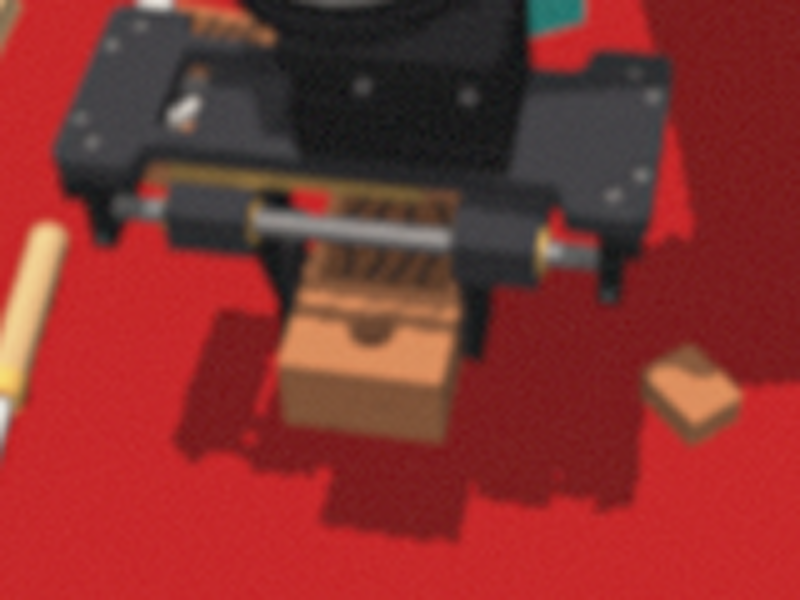

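The block is held at about (258,235) and the offcut is untouched. I'll carry it to the tray's far half.

>>> apply_moves([
  [0, 0.0135, 0.0035],
  [0, 0.026, 0.0065],
  [0, 0.035, 0.0085],
  [0, 0.039, 0.0095],
  [0, 0.041, 0.01],
  [0, 0.041, 0.01],
  [0, 0.039, 0.0095],
  [0, 0.033, 0.008],
  [0, 0.0235, 0.0055],
  [0, 0.0135, 0.0035],
  [0, 0.007, 0.0015],
  [0, 0, 0],
], twist=[0, 0, 0, 0, 0, 0, 0, 0, 0, 0, 0, 0], claw=[0, 0, 0, 0, 0, 0, 0, 0, 0, 0, 0, 0])

```text
time_s: 41.15
tcp_pos: [0.5572, -0.304, 0.1042]
ee_rot: [[-0.046, 0.027, -0.999], [0.018, -0.999, -0.028], [-0.999, -0.019, 0.045]]
wrist_force: [-0.0, 0.7, -2.4]
gripper_width: 0.641
```

```bash
python3 go.py 565 -304.5 50 91.8; python3 look.py 150 195 200 4 d3.png
```

```text
t 41.15 p [ 557.2 -304.   104.2] F [-0.   0.7 -2.4] jaw ang 91.57 open 55.8 tilt [-2.62  1.04] j [-14.  31.  -5.  -0. -57. 106.]
shift tool mm [ 53.8   1.8 -10.2]
twist (about tool x) -0.23
pitch err 2.8 jv [ 0.12  0.11 -0.55 -0.47 -0.03 -0.04] [-14.21  30.77  -5.35  -0.43 -56.68 106.04] tq [ -0.8 -44.8  16.8   3.8  -0.1   0. ]
off (50, 120)
exp foot [121.74 193.72] near edge [120.45 195.65] top [108.88 163.16]
```

View pics/d3.png

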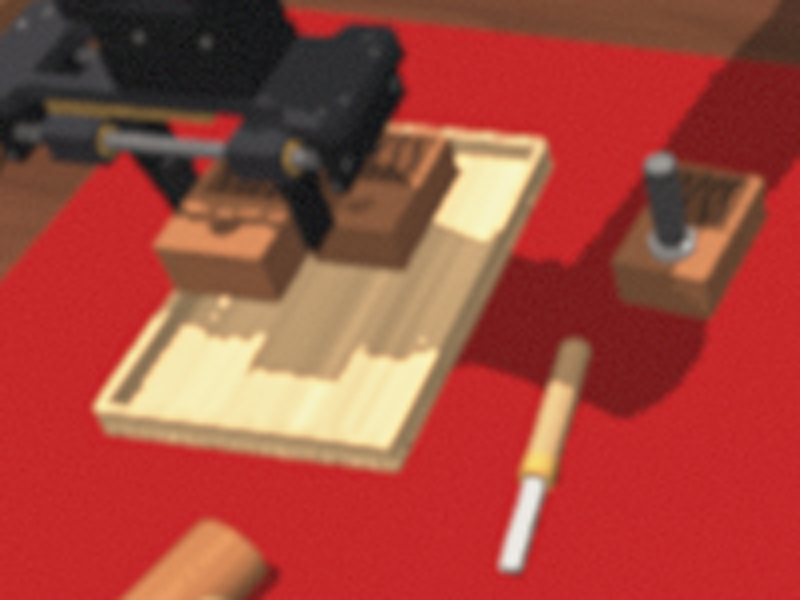

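>>> apply_moves([
  [0.006, 0, -0.003],
  [0.01, 0, -0.003],
  [0.012, 0, -0.003],
  [0.012, 0, -0.001],
  [0.008, 0, 0],
  [0.005, 0, 0],
  [0, 0, 0],
], twist=[0, 0, 0, 0, 0, 0, 0], claw=[0, 0, 0, 0, 0, 0, 0])

```text
time_s: 41.9
tcp_pos: [0.5666, -0.2968, 0.0445]
ee_rot: [[-0.049, 0.035, -0.998], [0.019, -0.999, -0.035], [-0.999, -0.021, 0.048]]
wrist_force: [-0.3, -0.1, -1.6]
gripper_width: 0.638
```

```bash
python3 go.py 566 -305 25 91.8; python3 look.py 150 195 200 4 d4.png
```

```text
t 41.9 p [ 566.6 -296.8   44.5] F [-0.3 -0.1 -1.6] jaw ang 91.98 open 55.5 tilt [-2.79  1.12] j [-13.  35.  -7.  -1. -50. 106.]
shift tool mm [19.3  8.5 -0.1]
twist (about tool x) 0.18
pitch err 2.98 jv [0.13 0.13 0.22 0.25 0.13 0.01] [-13.39  35.14  -7.35  -0.57 -50.5  105.77] tq [  0.1 -46.9  15.4   3.5  -0.    0. ]
off (50, 120)
exp foot [130.27 215.74] near edge [129.07 217.68] top [118.62 188.19]
```

View pics/d4.png

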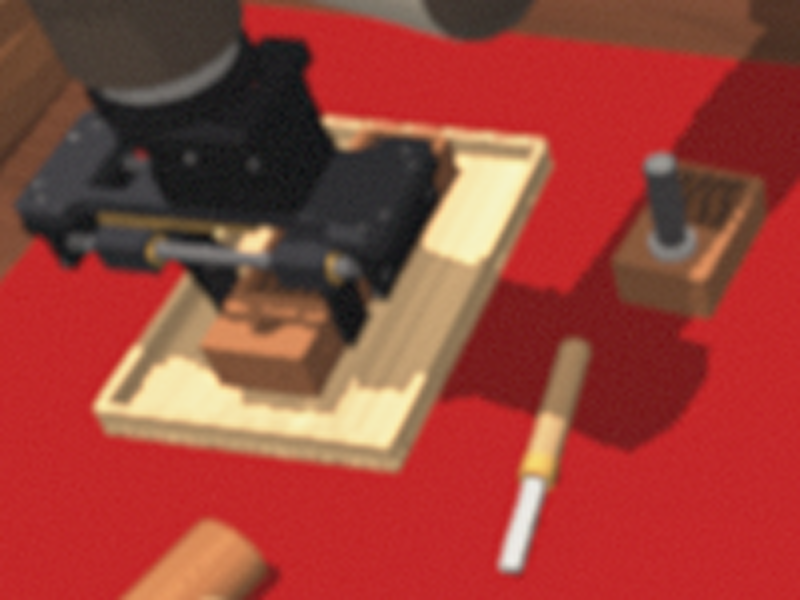

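The block sits over the far half with a clear gap to the first. I'll lower it gently.

>>> apply_moves([
  [0.004, 0.003, 0],
  [0.005, 0.003, 0],
  [0.004, 0.001, 0],
  [0.002, 0, 0],
  [0.0015, 0, 0],
], twist=[0, 0, 0, 0, 0], claw=[0, 0, 0, 0, 0])

```text
time_s: 42.45
tcp_pos: [0.5672, -0.3053, 0.0288]
ee_rot: [[-0.044, 0.034, -0.998], [0.018, -0.999, -0.035], [-0.999, -0.019, 0.044]]
wrist_force: [-0.1, 0.3, -1.2]
gripper_width: 0.645
```

```bash
python3 go.py 566 -305 25 91.8
```

```text
t 42.45 p [ 567.2 -305.3   28.8] F [-0.1  0.3 -1.2] jaw ang 91.95 open 56.1 tilt [-2.55  1.02] j [-14.  36.  -8.  -0. -49. 106.]
shift tool mm [ 3.8 -0.3  1.1]
twist (about tool x) 0.15
pitch err 2.72 jv [-0.17  1.09 -0.6  -0.14  1.96  0.05] [-14.1   36.48  -7.5   -0.49 -48.74 106.42] tq [ -0.  -47.6  14.9   3.4  -0.1   0. ]
```

>>> apply_moves([
  [0.001, 0, 0],
  [0.001, 0, 0],
  [0.001, 0, 0],
  [0.001, 0, 0],
], twist=[0, 0, 0, 0], claw=[0, 0, 0, 0])

```text
time_s: 42.85
tcp_pos: [0.5671, -0.3053, 0.025]
ee_rot: [[-0.044, 0.034, -0.998], [0.018, -0.999, -0.035], [-0.999, -0.019, 0.044]]
wrist_force: [-2.0, 2.0, 3.6]
gripper_width: 0.645
```

```bash
python3 go.py 566 -305 25 91.8
```

```text
t 42.85 p [ 567.1 -305.3   25. ] F [-2.   2.   3.6] jaw ang 91.97 open 56.1 tilt [-2.54  1.01] j [-14.  37.  -8.  -0. -48. 106.]
shift tool mm [ 0.1 -0.3  1.1]
twist (about tool x) 0.17
pitch err 2.71 jv [ 0.08  0.15 -0.24  0.34  0.3   0.1 ] [-14.1   36.73  -7.69  -0.48 -48.29 106.42] tq [ -0.2 -45.   14.5   3.1   0.4  -0. ]
```

It's on the floor. I'll release and rise.

>>> apply_moves([
  [0, 0, 0],
  [0, 0, 0],
  [0, 0, 0],
  [-0.004, 0, 0],
  [-0.009, 0, 0],
  [-0.014, 0, 0],
  [-0.016, 0, 0],
  [-0.018, 0, 0],
  [-0.018, 0, 0],
  [-0.018, 0, 0],
  [-0.014, 0, 0],
  [-0.008, 0, 0],
], twist=[0, 0, 0, 0, 0, 0, 0, 0, 0, 0, 0, 0], claw=[0.7, 0.8, 0.9, 0.9, 1, 1, 1, 1, 1, 1, 1, 1])

```text
time_s: 44.05
tcp_pos: [0.5745, -0.3084, 0.1584]
ee_rot: [[-0.036, 0.036, -0.999], [0.013, -0.999, -0.036], [-0.999, -0.015, 0.035]]
wrist_force: [-0.0, -0.0, -0.4]
gripper_width: 1.002
```

```bash
python3 go.py
python3 - <<'E'
from station import imaging
from fit import *
import pickle
S=imaging.capture("scene");T=imaging.capture("top");pickle.dump(dict(scene=S,top=T),open("p5.pkl","wb"))
cv2.imwrite("pics/e_s.png",cv2.resize(S["pixels"][60:360,:400,::-1],None,fx=2,fy=2,interpolation=cv2.INTER_CUBIC))
cv2.imwrite("pics/e_t.png",cv2.resize(T["pixels"][90:360,80:480,::-1],None,fx=2,fy=2,interpolation=cv2.INTER_CUBIC))
E
```

```text
t 44.05 p [ 574.5 -308.4  158.4] F [-0.  -0.  -0.4] jaw ang 92.06 open 87.2 tilt [-2.04  0.77] j [-14.  29.   0.  -0. -63. 106.]
pitch err 2.16 jv [ -0.14  -4.53   6.33  -0.06 -10.6   -0.07] [-14.15  29.04   0.25  -0.27 -63.37 106.35] tq [ -0.  -43.4  17.3   3.8   0.    0. ]
```

View pics/e_s.png

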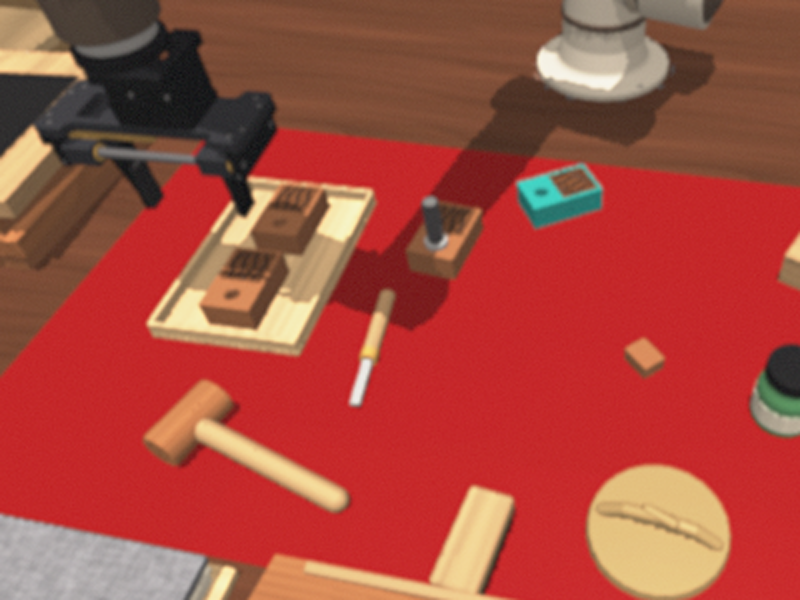

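View pics/e_t.png

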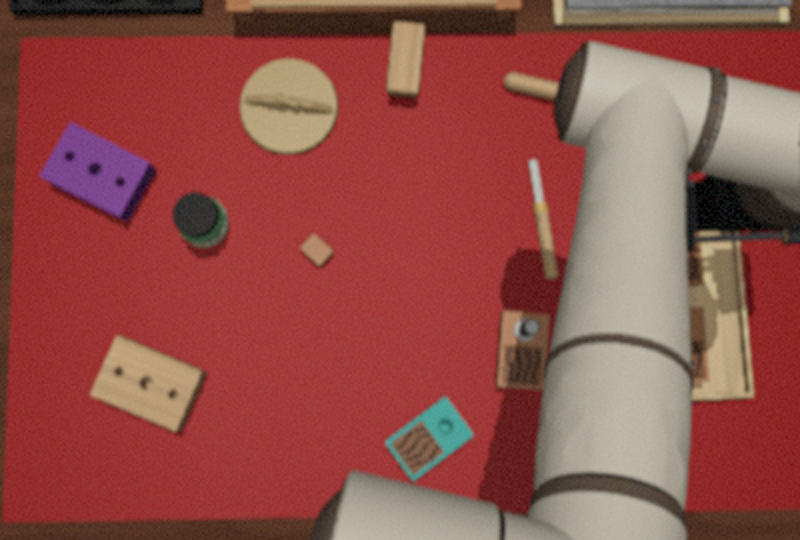

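Run:
```python
from fit import *
import pickle
d=pickle.load(open("p5.pkl","rb"));S=d["scene"];d0=pickle.load(open("p0.pkl","rb"))["scene"]
crop(S,(165,185),150,5,"pics/f.png")
m=np.zeros((420,560),bool);m[170:215,200:245]=1
# block k2 front part shift by phase correlation of lower half (front face), before vs now
a=d0["pixels"][184:202,203:240].mean(2).astype(np.float32);b=S["pixels"][184:202,203:240].mean(2).astype(np.float32)
print("k2 shift px",cv2.phaseCorrelate(a,b,cv2.createHanningWindow(a.shape[::-1],cv2.CV_32F)))
for z in(.032,.038,.092): print(z,proj(S,(.4680,-.1169,z)).round(1))
```

```text
k2 shift px ((0.008319647206104008, -0.18579004891790696), 0.920054535733329)
0.032 [217.2 180.5]
0.038 [216.9 178.6]
0.092 [213.8 160. ]
```

View pics/f.png

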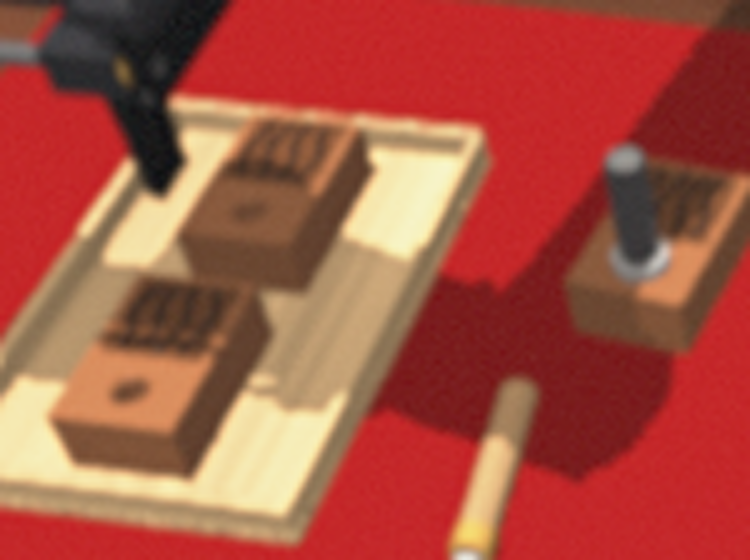

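The close-up shows both blocks flat on the tray floor, at about (145,170) and (121,204). The handle top is at (214.9,160.1), against (213.8,160.0) predicted for a gauge fully home. The gauge's block has not moved (under 0.2 px). I'll hand in.

```bash
python3 -c "
from station import job,r
print(r.sense()['time_s'],job.finish_job())"
```

```text
the job is handed in; nothing more can be done
44.15 None
```

The job is done and handed in at 44.2 s of the 72 s allowed. The gauge stands home in one cherry block, and the other two blocks lie flat in the rework tray.

- **Trials:** I tried the gauge in all three blocks. It stopped 14 mm down in the blocks first seen in the top view at (245,267) and (281,190). In the one at (342,266) it slid past that depth with no force, so I came back to it after the third trial and seated it there.
- **Forces:** The highest downward force I read was about 13 N, when seating the gauge. Each reading is from the end of a move, so a brief peak between readings would not show.
- **Final checks:** The scene camera shows the handle top within about 1 px of its predicted home position. The gauge's block shifted less than 0.2 px. Both other blocks look flat in the tray with a gap between them, and the gripper was clear of everything at hand-in. The other items look untouched.
- **What was off:** The arm drifted and tilted by up to about 3° during fast moves, so I corrected position from pictures before each insertion and placing. The scene camera also read about 1–1.5 mm high in y against the robot, which I allowed for. At the end the arm hid the tray from the top camera, so the flatness of the blocks rests on the scene view alone.

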